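Start the last lag screw of a closet wire shelf square

ROBOT

A 6-joint arm with a two-finger parallel gripper is mounted at the origin on the work surface. World frame = base frame: x ahead of the robot, y to its left, z up, the work surface at z = 0. Lengths are in mm, angles in rad, forces in N, time in s.
With the tool pointing down it reaches from about 350 to 725 mm from the base axis. Payload 4.3 kg.
Tool frame: the origin (TCP) lies on the centre line of the jaws, within the pads' length; the fingertips stand 25 mm ahead of it and the grasp point (between the pads) lies 6 mm ahead of it (tips_ahead is the distance from the TCP to the fingertips, in mm); z points along the fingers, y is the line along which they close (so a half turn about z gives the same grasp; the last joint's range is limited). The gripper opens to 85 mm and grips with 20 to 120 N. Pads are 22 mm wide; open, the fingers measure 114 mm over their backs; the gripper's body (76 mm by 85 mm) begins 54 mm behind the grasp point. The pads swing forward as they close: fully open they stand 13 mm farther back than shut.
Start: joints at [-1.404, 0.377, 0.081, 1.274, 0, 1.46], TCP at [157.145, -553.145, 256.329] pointing down, gripper open.
Joint ranges: [-2.72, 2.72], [-0.84, 1.66], [-1.02, 1.22], [-1.77, 2.12], [-1.37, 1.28], [-3.14, 3.14]. Speed limits (rad/s): [2.57, 2.57, 3.14, 3.14, 3.14, 3.14].

INTERFACE

Orientations are given as a unit quaternion [w, x, y, z].
In Python, from bench import * gives the robot as it stands.
- The arm moves only by the tool servo_tool, never from a script. Its argument "targets" is a list of rows, each an object with "xyz": the shift along the tool's x, y, z in mm, a list of three; "spin": the turn about the tool's z in rad; "jaw": the opening, from 0 (shut) to 1 (fully open). In form: [{"xyz": [dx, dy, dz], "spin": spin, "jaw": jaw}, ...]. A call has 1 to 10 rows; each row is the pose to reach, as a shift and turn from the pose commanded when the call began, along the tool's axes at that moment; what a row does not reach only later rows make up. A row lasts 1/8 s, in which the tool goes at most 62.5 mm and 10.7 degrees, less where a joint would pass 70% of its speed; a pose out of reach is approached as far as the arm can. A call with a gripper value outside its range is refused whole. The fingers move at their own pace and stop on an object; the grip force is fixed at half the most. Time passes only in rows, so rows that repeat a pose let the fingers close. It gives the time, the measured TCP pose, the force, the opening and the grip force at its end, in the units of the state.
- get_state(): the state, without advancing time (a new reading comes with each control period).
- get_image(name): name is "scene" or "top" or "wrist"; returns a dict with "frame" (420x560x3 uint8, blue, green, red), "range_z" (420x560 float32, mm along the optical axis (not along the pixel's ray), 0 where there is no reading), "fx", "fy", "cx", "cy" (pixels), "rvec" (rotation vector, rad) and "tvec" (3), from world to camera coordinates, as OpenCV has them; the wrist camera has in their place "tool_from_camera" (4x4, takes a point from camera to tool coordinates, whose origin is the TCP and whose axes are the flange's). Camera axes: x right, y down, z forward; pixel columns grow to the right and rows downward; lengths in mm; the calibration is good to about 2 mm. A picture is of the moment at which its call begins: read the wrist's pose just before it.
- sign_off(): hands the job in; it is judged then, once.
The state is a dict: "t": time; "qpos": joint angles; "qvel": joint speeds; "joint_torque": joint torques, N m; "position": TCP position; "ee_rot": TCP orientation; "force": force on the tool from outside, world axes, zero at the start; "moment": the same for the moment, N m; "opening": finger opening in mm; "gripper_force": force on a finger pad.
Only numpy, scipy, OpenCV 4.12 (cv2) and the standard library are available. Lean on these libraries where they do the work, as an engineer would, in place of code of your own. Each camera call takes 0.05 s, during which the arm holds its last target. There are 200 camera calls.

TASK

The last lag screw of the low wire shelf leans in its pilot hole: take the nut driver from the tool stand, feel its socket fully home over the hex head, bring screw and driver upright, square to the board, and only then start the thread with half a turn clockwise, keeping it square. Work the screw only with the driver and with a light hand (never more than 5 kg of force), then hang the driver back upright in its stand, released. Leave the bottles and the other screwdriver where they are.

Things in the scene. Friction and masses are not known exactly. Their poses are not given: they have to be found in the camera images.
- shelf: Low white wire shelf (deck 225 x 250 mm, top 120 mm above the counter) on a fixed pine board 260 x 400 x 25 mm. Origin: centre of the board's underside; z up. White foot plates, 4 mm thick (tops 29 mm above the counter), reach out to +y and -y. Three have their lag screws driven down (hex heads 9 mm high); the foot at x +85, y +165 mm has the loose one, about 200 mm from the bottles on the deck.
- lag_screw: Loose steel lag screw, as it leans. Origin fixed: mouth of its pilot hole in the foot plate's top, 29 mm above the counter; z up along the screw. At first it leans 5 to 9 degrees, mostly to the shelf's +x. It pivots at the origin and stays where pushed (about 3 N sideways at the head; 10 degrees at most each way). This frame does not turn with the head. 10 mm shank under the head.
- lag_head (a point): Centre of the top of the loose screw's hex head, 38 mm along lag_screw's z from the pilot hole; axes as lag_screw. The hex is 17 mm across flats, 7 mm high; how its flats are turned about the axis differs each time and is not told (it repeats every 60 degrees). The point leans with the screw but stays at 38 mm; the head itself sinks 4.5 mm a full turn.
- lag_turn (a joint): Turn of the loose screw in rad, 0 at the start, positive clockwise seen from above (driving in). About 0.08 N m turns it, either way.
- nut_driver: About 220 g; hangs by its collar in either hole of the stand; thick socket. Origin: centre of the socket's mouth (lower end); z up. Socket 27 mm wide outside, six-sided hole 18 mm across flats, 11 mm deep. Shaft 10 mm, collar 44 mm across at z 105 to 111, six-sided handle 30 mm across flats at z 111 to 194, cap to 200. Handle and socket flats face alike: driver's +x, -x and every 60 degrees.
- socket_mouth (a point): Centre of the nut driver's socket mouth (same point and axes as nut_driver).
- tool_stand: Grey steel bench stand, fixed, 80 x 240 mm, its top plate 125 mm above the counter and 4 mm thick. Origin: under its centre at counter height. Two holes, 33 mm across, 100 mm apart along its y.
- hole_right (a point): Centre of the stand's hole at its -y end, at the top of the plate. A hung tool's collar rests on the plate, so the driver's origin is then 105 mm below this point.
- hole_left (a point): The same for the hole at its +y end.
- screwdriver: Crosshead screwdriver, thin 6 mm shaft, round black handle 26 mm thick, 190 mm long, hanging in the stand's other hole. Bystander. Origin: its tip.
- spray_bottle: Blue trigger spray bottle, 72 mm across, 235 mm tall, on the wire deck. Bystander. Origin: centre of its underside.
- polish_can: Yellow can, 58 mm across, 200 mm tall, on the wire deck. Bystander. Origin: centre of its underside.

How it is judged (in metres and radians):
On the way, in this order (a step that is already met when the one before it is completed fails the run):
1. the socket is home over the hex head and the screw stands square to the board, not yet turned (z of socket_mouth in the frame of lag_head below -0.007 m and horizontal distance between socket_mouth and lag_head below 0.005 m and angle between the z axis of lag_screw and the z axis of shelf, either way round below 0.07 rad and angle between the z axis of nut_driver and the z axis of shelf, either way round below 0.09 rad and value of joint lag_turn below 0.25 rad), for 0.2 s.
2. with the socket on the head, the screw has been driven about half a turn and is still square (z of socket_mouth in the frame of lag_head below -0.006 m and horizontal distance between socket_mouth and lag_head below 0.005 m and angle between the z axis of lag_screw and the z axis of shelf, either way round below 0.07 rad and value of joint lag_turn above 2.3 rad), for 0.2 s.
At the end, for the whole second after the job is handed in: The lag screw has been turned 132 to 229 degrees from its start clockwise (half a turn) and stands within 4 degrees of square to the board; the nut driver hangs at rest and upright in a hole of the stand, its collar on the plate, released (value of joint lag_turn between 2.3 and 4 rad and angle between the z axis of lag_screw and the z axis of shelf, either way round below 0.07 rad and (horizontal distance between nut_driver and hole_left below 0.012 m or horizontal distance between nut_driver and hole_right below 0.012 m) and z of nut_driver in the frame of tool_stand between 0.012 and 0.028 m and angle between nut_driver's own z axis and vertical below 0.15 rad and linear speed of nut_driver below 0.03 m/s); the robot touches nothing.
It fails at once if the screw turned (over 17 degrees) while leaning more than 5 degrees: cross-started (value of joint lag_turn above 0.3 rad and angle between the z axis of lag_screw and the z axis of shelf, either way round above 0.09 rad).
It fails at once if driver and screw pressed on one another with more than 50 N (contact force between nut_driver and lag_screw above 50 N).
It fails at once if the fingers worked the screw instead of the driver (contact force between the fingers and lag_screw above 1.5 N).
It fails at once if a bottle or the other screwdriver was shifted by more than 30 mm (distance of any of spray_bottle, polish_can, screwdriver from where it was at the start of the episode above 0.03 m).
It also fails if it takes over 72 s, if anything falls off the work surface, if the arm or the gripper's body presses on something with over 40 N, if the wrist force passes 120 N, or if a joint passes its speed limit or range.

## Working session

There is one attempt and no reset: what is moved stays moved. The work goes in short steps, Python scripts to look and compute and a tool call to move; the robot and the scene stay as the last step left them, time stands still between calls to the robot, and variables do not carry over. Pictures are saved under pics/ and viewed, at most 10 in all, crops included, and the job is handed in when it is done.

Besides the shell and the picture viewer there is one more tool, called after "Request:" as name(argument=value, ...), one argument or row to a line, values as JSON. servo_tool: Moves the arm, as the interface text tells. Its arguments: {"type":"object","properties":{"targets":{"type":"array"}},"required":["targets"]}

```bash
ls; mkdir -p pics
cat > h.py <<'E'
from bench import *
import numpy as np, cv2
from scipy.spatial.transform import Rotation as R
def cam(n):
    s=get_state(); im=get_image(n)
    if n=="wrist":
        q=s["ee_rot"]; T=np.eye(4); T[:3,:3]=R.from_quat([q[1],q[2],q[3],q[0]]).as_matrix(); T[:3,3]=s["position"]
        M=T@np.array(im["tool_from_camera"])
    else:
        M=np.eye(4); r=cv2.Rodrigues(np.array(im["rvec"],float))[0]; M[:3,:3]=r.T; M[:3,3]=-r.T@np.ravel(im["tvec"])
    im["M"]=M; return im
def ray(im,u,v):
    d=np.array([(u-im["cx"])/im["fx"],(v-im["cy"])/im["fy"],1.0]); return im["M"][:3,3],im["M"][:3,:3]@d
def onz(im,u,v,z):
    o,d=ray(im,u,v); return o+d*(z-o[2])/d[2]
def cloud(im):
    v,u=np.mgrid[0:420,0:560]; z=im["range_z"]
    P=np.stack([(u-im["cx"])/im["fx"]*z,(v-im["cy"])/im["fy"]*z,z],-1)
    W=P@im["M"][:3,:3].T+im["M"][:3,3]; W[z<=0]=np.nan; return W
def proj(im,p):
    c=im["M"][:3,:3].T@(np.array(p,float)-im["M"][:3,3]); return im["fx"]*c[0]/c[2]+im["cx"],im["fy"]*c[1]/c[2]+im["cy"]
def two(a,pa,b,pb):
    o1,d1=ray(a,*pa);o2,d2=ray(b,*pb)
    t=np.linalg.lstsq(np.stack([d1,-d2],1),o2-o1,rcond=None)[0]
    p,q=o1+t[0]*d1,o2+t[1]*d2; return (p+q)/2,np.linalg.norm(p-q)
E
python3 - <<'E'
from h import *
s=get_state(); print(s)
import pickle
d={n:cam(n) for n in("scene","top","wrist")}
pickle.dump(d,open("d0.pkl","wb"))
for n,i in d.items(): cv2.imwrite(f"pics/{n}0.png",i["frame"]); print(n,i["fx"],i["M"].round(2).tolist())
cv2.imwrite("pics/both0.png",np.vstack([np.hstack([cv2.resize(d["top"]["frame"],(400,300)),cv2.resize(d["wrist"]["frame"],(400,300))])]))
E
```

```text
pics
{'t': 0.0, 'qpos': array([-1.40430133e+00,  3.78071494e-01,  7.95929829e-02,  1.27439612e+00,
        2.02897210e-05,  1.46048945e+00]), 'qvel': array([ 1.99972975e-04, -3.06743512e-04, -4.92210584e-04, -2.38741830e-04,
        9.85034174e-05, -5.92493445e-04]), 'joint_torque': array([ 1.09711844e-03, -4.63611960e+01,  2.69870174e+01,  2.06848746e-02,
       -8.06006483e-05,  1.31387946e-06]), 'position': array([ 157.04081116, -552.49594803,  255.34326646]), 'ee_rot': array([-1.03902496e-03,  9.90437335e-01,  1.37959432e-01, -1.90492528e-05]), 'force': array([0.68658737, 0.36945499, 0.3941517 ]), 'moment': array([-0.01102102,  0.02877813, -0.011545  ]), 'gripper_force': 0.0, 'opening': 85.39707793146582}
scene 422.30014962818166 [[-0.32, 0.77, -0.55, 1041.11], [0.95, 0.26, -0.18, 145.37], [0.0, -0.58, -0.81, 876.18], [0.0, 0.0, 0.0, 1.0]]
top 446.0531748579649 [[0.01, -0.98, 0.2, 331.02], [-1.0, -0.02, -0.02, -0.5], [0.03, -0.19, -0.98, 1004.64], [0.0, 0.0, 0.0, 1.0]]
wrist 326.5980834285717 [[0.27, -0.93, -0.26, 221.5], [-0.96, -0.26, -0.07, -533.08], [-0.0, 0.27, -0.96, 373.77], [0.0, 0.0, 0.0, 1.0]]
```

View pics/top0.png

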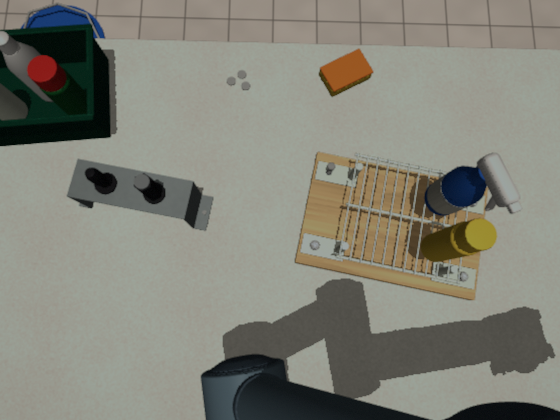

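View pics/scene0.png

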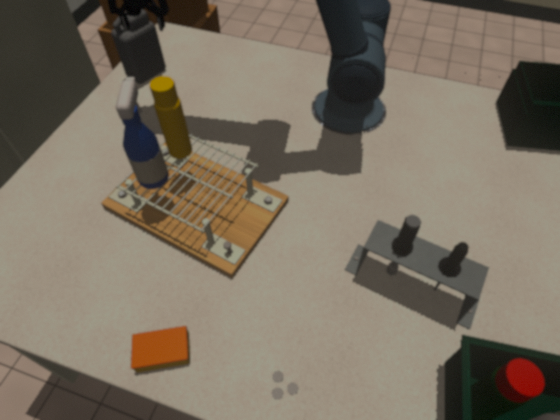

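The top view shows the stand at about (140,190), with the nut driver's grey cap at (148,182) and the thin screwdriver at (95,175). The loose screw is at (331,168), and driven screws are at (315,245) and (463,277). The scene view shows the driver cap at (412,222), the screwdriver at (460,250) and the loose screw at (227,247).

Run:
```python
from h import *
import pickle
d=pickle.load(open("d0.pkl","rb"))
for n,(u,v) in dict(top=(148,183),scene=(412,225)).items():
    im=d[n];W=cloud(im)
    m=np.zeros((420,560),bool); m[v-40:v+40,u-40:u+40]=1
    z=W[...,2]
    c=m&(z>205)&(z<240)
    # connected blob nearest the click
    k,l,st,ce=cv2.connectedComponentsWithStats(c.astype(np.uint8))
    for i in range(1,k):
        if st[i,4]<6: continue
        P=W[l==i]; print(n,"blob",ce[i].round(1),st[i,4],P.mean(0).round(1),np.percentile(P[:,2],[10,50,90]).round(1))
    # plate
    m[:]=0; m[v-70:v+70,max(0,u-110):u+110]=1
    p=m&(z>115)&(z<135); p=cv2.morphologyEx(p.astype(np.uint8),cv2.MORPH_OPEN,np.ones((3,3)))
    k,l,st,ce=cv2.connectedComponentsWithStats(p); i=1+np.argmax(st[1:,4]); P=W[l==i]
    print("plate",st[i],np.median(P[:,2]),cv2.minAreaRect(P[:,:2].astype(np.float32)))
# screws
for n,L in dict(top=[(331,168),(315,245),(463,277)],scene=[(227,247),(268,201)]).items():
    im=d[n];W=cloud(im)
    for u,v in L:
        w=W[v-9:v+10,u-9:u+10]; z=w[...,2]; mx=np.nanmax(z); print(n,(u,v),"click",W[v,u].round(1),"max",mx.round(1)); 
        q=w[(z>mx-6)]; print(q.mean(0).round(1),len(q),"plate z",np.nanmedian(z).round(1))
T=d["top"]["frame"];S=d["scene"]["frame"];Wf=d["wrist"]["frame"]
a=cv2.resize(T[140:220,60:220],None,fx=2.5,fy=2.5,interpolation=3)
b=cv2.resize(T[140:220,270:430],None,fx=2.5,fy=2.5,interpolation=3)
c=cv2.resize(S[190:270,340:500],None,fx=2.5,fy=2.5,interpolation=3)
e=cv2.resize(S[190:270,160:320],None,fx=2.5,fy=2.5,interpolation=3)
g=np.vstack([np.hstack([a,b]),np.hstack([c,e])]); g=np.clip(g*1.6,0,255).astype(np.uint8)
cv2.imwrite("pics/crops.png",g)
```

```text
top blob [143.1 181.9] 268 [531.3 224.8 218.2] [212.4 219.8 221.8]
plate [  68  159  126   60 3912] 125.6198852755063 ((542.298828125, 276.2048034667969), (241.134521484375, 81.08636474609375), 79.75680541992188)
scene blob [411.3 222.6] 246 [535.4 227.3 217.5] [210.2 219.6 221.8]
plate [ 363  220  125   75 3584] 125.9163938093663 ((540.165771484375, 276.9209899902344), (240.49996948242188, 83.20854187011719), 79.52346801757812)
top (331, 168) click [ 608.3 -137.5   68.8] max 71.6
[ 614.1 -139.    67.8] 41 plate z 30.1
top (315, 245) click [ 442.6 -105.2   36.8] max 41.7
[ 444.5 -105.1   38.7] 51 plate z 30.4
top (463, 277) click [ 377.5 -425.    41. ] max 123.5
[ 375.  -380.8  120.2] 35 plate z 31.6
scene (227, 247) click [ 620.3 -132.6   67.9] max 69.7
[ 613.3 -137.1   67.3] 49 plate z 30.1
scene (268, 201) click [448.2 -99.7  37.6] max 42.3
[ 442.5 -104.2   38.9] 38 plate z 29.8
```

View pics/crops.png

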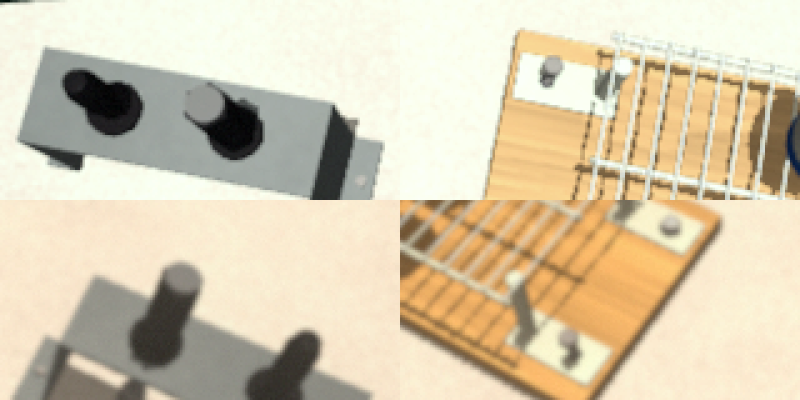

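Both views agree on the geometry:
- **Driver:** hole at about (532,227), with the plate at z 125.8 and the cap at 220.
- **Loose screw head:** about (614,-138,67).

I'll rise clear of the bottles first, then take a close look at the screw with the wrist camera.

Request:
servo_tool(
  targets=[
    {"xyz":[0,0,-60],"spin":-0.18,"jaw":1},
    {"xyz":[0,0,-120],"spin":-0.36,"jaw":1},
    {"xyz":[0,0,-175],"spin":-0.54,"jaw":1},
    {"xyz":[50,-26,-180],"spin":-0.72,"jaw":1},
    {"xyz":[105,-55,-180],"spin":-0.9,"jaw":1},
    {"xyz":[160,-83,-180],"spin":-1.08,"jaw":1},
    {"xyz":[215,-112,-180],"spin":-1.26,"jaw":1},
    {"xyz":[270,-140,-180],"spin":-1.44,"jaw":1},
    {"xyz":[325,-169,-180],"spin":-1.62,"jaw":1},
    {"xyz":[380,-198,-180],"spin":-1.8,"jaw":1},
  ],
)

```text
t: 1.4
position: [469.7, -257.2, 436.1]
ee_rot: [-0.0, 0.505, 0.863, -0.0]
force: [0.1, 0.0, -0.1]
opening: 85.5
gripper_force: 0.0
```

Request:
servo_tool(
  targets=[
    {"xyz":[13,52,0],"spin":-0.18,"jaw":1},
    {"xyz":[26,105,0],"spin":-0.36,"jaw":1},
    {"xyz":[37,150,0],"spin":-0.54,"jaw":1},
    {"xyz":[47,193,20],"spin":-0.72,"jaw":1},
    {"xyz":[47,193,60],"spin":-0.9,"jaw":1},
    {"xyz":[47,193,100],"spin":-1.08,"jaw":1},
    {"xyz":[47,193,140],"spin":-1.26,"jaw":1},
    {"xyz":[47,193,180],"spin":-1.44,"jaw":1},
    {"xyz":[47,193,220],"spin":-1.62,"jaw":1},
    {"xyz":[47,193,246],"spin":-1.8,"jaw":1},
  ],
)

```text
t: 2.65
position: [613.2, -123.7, 187.6]
ee_rot: [-0.001, -0.362, 0.932, 0.001]
force: [-0.2, -0.1, 0.5]
opening: 85.6
gripper_force: 0.0
```

Request:
servo_tool(
  targets=[
    {"xyz":[0,0,0],"spin":-0.18,"jaw":1},
    {"xyz":[0,0,0],"spin":-0.36,"jaw":1},
    {"xyz":[0,0,0],"spin":-0.54,"jaw":1},
    {"xyz":[0,0,10],"spin":-0.72,"jaw":1},
    {"xyz":[0,0,30],"spin":-0.72,"jaw":1},
    {"xyz":[0,0,50],"spin":-0.72,"jaw":1},
    {"xyz":[0,0,50],"spin":-0.72,"jaw":1},
  ],
)

```text
t: 3.52
position: [612.9, -123.6, 138.2]
ee_rot: [-0.001, -0.665, 0.747, 0.002]
force: [0.0, 0.4, -0.1]
opening: 85.3
gripper_force: 0.0
```

Run:
```python
from h import *
import pickle
s=get_state(); print(s["t"],s["position"],s["ee_rot"],s["qpos"],s["force"])
w=cam("wrist"); t=cam("top"); sc=cam("scene"); pickle.dump((w,t,sc),open("d1.pkl","wb"))
print(w["M"].round(2))
f=w["frame"]; u,v=map(int,proj(w,(613,-138,67))); print(u,v)
g=cv2.resize(f,(400,300))
c=f[max(0,v-50):v+50,max(0,u-65):u+65]; c=cv2.resize(c,(400,300),interpolation=3)
cv2.imwrite("pics/w1.png",np.hstack([g,c]))
```

```text
3.525 [ 612.8570724  -123.63067687  138.16233146] [-0.00126731 -0.66509823  0.7467521   0.00200793] [-3.00433662e-01  5.36243470e-01  2.09391546e-02  1.06023987e+00
 -9.62805754e-05 -1.75568916e+00] [ 0.00359964  0.36420981 -0.1263011 ]
[[-9.9000e-01  1.1000e-01  3.0000e-02  6.0412e+02]
 [ 1.2000e-01  9.6000e-01  2.7000e-01 -1.9072e+02]
 [ 0.0000e+00  2.7000e-01 -9.6000e-01  2.5641e+02]
 [ 0.0000e+00  0.0000e+00  0.0000e+00  1.0000e+00]]
274 214
```

View pics/w1.png

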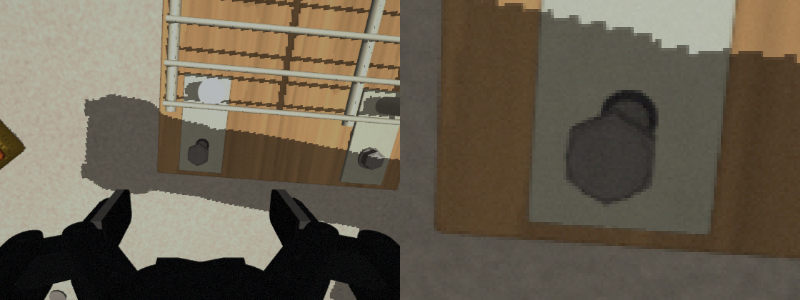

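The wrist view shows the foot plate in shadow. The hex head is at about pixel (277,217), with its corners pointing up and down in the image, and the dark pilot hole and shank sit just above it near (283,203).

Run:
```python
from h import *
import pickle
w,t,sc=pickle.load(open("d1.pkl","rb"))
g=cv2.cvtColor(w["frame"],6).astype(int)
u,v=277,216
print("vals",g[v-3:v+4:3,u-24:u+25:3])
W=cloud(w)
for name,zr in (("head",(60,75)),):
    m=np.zeros(g.shape,np.uint8); m[v-25:v+26,u-30:u+31]=1
    m&=((W[...,2]>zr[0])&(W[...,2]<zr[1])).astype(np.uint8)
    k,l,st,ce=cv2.connectedComponentsWithStats(m);i=1+np.argmax(st[1:,4]);print("depth head",st[i],ce[i],W[l==i].mean(0),W[l==i][:,2].std())
    ys,xs=np.where(l==i); P=W[l==i]
    A=np.c_[P[:,:2]-P[:,:2].mean(0),np.ones(len(P))]; co=np.linalg.lstsq(A,P[:,2],rcond=None)[0]; print("slope",co, "lean deg",np.degrees(np.arctan(-co[:2])))
def hexfit(m):
    cs=cv2.findContours(m,cv2.RETR_EXTERNAL,cv2.CHAIN_APPROX_NONE)[0]; c=max(cs,key=cv2.contourArea)
    P=np.array([onz(w,*q[0],67.5)[:2] for q in c]); hh=cv2.convexHull(c); H=np.array([onz(w,*q[0],67.5)[:2] for q in hh])
    print("area",cv2.contourArea(H.astype(np.float32)),"exp",17**2*.866,"bbox",P.min(0),P.max(0),"mid",(P.min(0)+P.max(0))/2)
    # support widths by direction
    best=[]
    for a in np.radians(np.arange(0,60,1)):
        wd=[np.ptp(H@[np.cos(a+k*np.pi/3),np.sin(a+k*np.pi/3)]) for k in range(3)]
        best.append(np.sum(wd))
    b=np.array(best); print("flat-normal dir deg (min width)",b.argmin(),b.min()/3,"max",b.argmax(),b.max()/3)
hexfit((l==i).astype(np.uint8))
for th in (66,70,75,80):
    m2=np.zeros(g.shape,np.uint8); s=(slice(v-25,v+26),slice(u-22,u+23)); m2[s]=(g[s]<th)
    m2=cv2.morphologyEx(m2,cv2.MORPH_OPEN,np.ones((3,3),np.uint8)); k,l2,st2,_=cv2.connectedComponentsWithStats(m2); print(th,st2[l2[v,u]])
sh=np.clip(g[v-22:v+22,u-22:u+26]*1,0,255)
print(sh[::1,::2])
```

```text
vals [[87 87 87 84 55 57 56 58 56 59 59 56 48 85 88 87 85]
 [87 85 87 73 60 54 55 56 55 58 58 58 50 86 91 86 86]
 [87 86 88 82 58 58 56 56 60 61 59 56 52 85 87 88 88]]
depth head [263 200  30  33 711] [277.2742616  215.88466948] [ 611.47246946 -136.55474677   66.79711286] 1.4224123873257157
slope [-6.18723723e-02  9.69079165e-02  6.67971129e+01] lean deg [ 3.54051249 -5.53513073]
area 264.55546526541 exp 250.274 bbox [ 602.17491352 -146.46931848] [ 620.55021215 -126.70016894] mid [ 611.36256283 -136.58474371]
flat-normal dir deg (min width) 48 17.697493585076074 max 17 19.751320981963218
66 [263 194  30  38 857]
70 [263 194  30  38 867]
75 [263 194  30  38 883]
80 [262 194  31  38 894]
[[88 86 86 ... 86 85 87]
 [89 87 89 ... 84 87 87]
 [88 90 88 ... 86 85 87]
 ...
 [87 88 86 ... 87 83 85]
 [86 87 87 ... 87 84 85]
 [87 91 89 ... 86 86 83]]
```

```bash
cat >> h.py <<'E'
def hexang(H):
    best=[np.sum([np.ptp(H@[np.cos(a+k*np.pi/3),np.sin(a+k*np.pi/3)])**2 for k in range(3)]) for a in np.radians(np.arange(0,60,.5))]
    b=np.array(best); k=b.argmin(); return k*.5,np.sqrt(b[k]/3),b.argmax()*.5
E
python3 - <<'E'
from h import *
import pickle
w,t,sc=pickle.load(open("d1.pkl","rb"))
f=cv2.resize(w["frame"][180:250,245:315],None,fx=6,fy=6,interpolation=cv2.INTER_CUBIC); g=cv2.GaussianBlur(cv2.cvtColor(f,6),(0,0),3)
m=(g<72).astype(np.uint8); c=max(cv2.findContours(m,0,1)[0],key=cv2.contourArea)
to=lambda q:((q[0]+.5)/6-.5+245,(q[1]+.5)/6-.5+180)
P=np.array([onz(w,*to(q[0]),67)[:2] for q in c])
print("all",P.min(0),P.max(0))
# lines fitted to contour pieces: hull edge directions, weighted by length
A=cv2.approxPolyDP(c,9,True)[:,0]; V=np.array([onz(w,*to(q),67)[:2] for q in A])
for a,b in zip(V,np.roll(V,-1,0)): e=b-a; print(a.round(1),"len",np.linalg.norm(e).round(1),"normal dir mod60",((np.degrees(np.arctan2(e[1],e[0]))+90)%60).round(1))
m=(g<46).astype(np.uint8); 
for c in cv2.findContours(m,0,1)[0]:
    if cv2.contourArea(c)>60: x,y,ww,hh=cv2.boundingRect(c); p=to((x,y)),to((x+ww,y+hh)); print("dark",p,onz(w,*p[0],29),onz(w,*p[1],29))
print(onz(w,283.4,203,29),onz(w,277.3,215.9,67))
cv2.imwrite("pics/hx.png",f)
E
```

```text
all [ 588.10552234 -160.81608587] [ 633.58001885 -113.261239  ]
[ 627.8 -160.8] len 28.1 normal dir mod60 51.6
[ 631.9 -133. ] len 3.8 normal dir mod60 25.8
[ 630.3 -129.5] len 1.2 normal dir mod60 55.2
[ 631.4 -129. ] len 3.0 normal dir mod60 13.8
[ 632.1 -131.9] len 10.4 normal dir mod60 51.6
[ 633.6 -121.6] len 43.4 normal dir mod60 18.9
[ 591.  -113.3] len 33.1 normal dir mod60 55.0
[ 588.1 -146.2] len 28.9 normal dir mod60 47.4
[ 594.4 -118. ] len 35.9 normal dir mod60 18.0
[ 629.5 -125.4] len 35.4 normal dir mod60 49.2
[ 622.9 -160.2] len 5.0 normal dir mod60 23.3
dark ((272.0833333333333, 193.91666666666666), (291.9166666666667, 209.91666666666666)) [ 614.66469145 -142.35388751   29.        ] [ 601.91077435 -128.9871931    29.        ]
[ 607.42703128 -134.8063017    29.        ] [ 611.44057612 -136.61891903   67.        ]
```

View pics/hx.png

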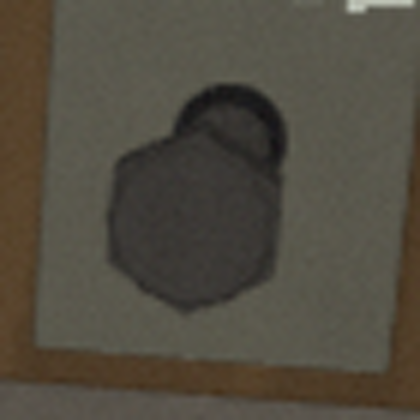

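The close crop gives these values:
- **Hex head:** centre at crop (194,217), flat normals at about 50° (mod 60).
- **Pilot hole:** centre at crop (232,143), about (607.5,-134.7) on the plate.
- **Lean:** about 4.6 mm at the head, or 7°, towards +x and slightly -y. This matches the description.

Next I go to the driver.

Request:
servo_tool(
  targets=[
    {"xyz":[0,0,-60],"spin":0,"jaw":1},
    {"xyz":[-20,7,-120],"spin":0,"jaw":1},
    {"xyz":[-75,25,-152],"spin":0,"jaw":1},
    {"xyz":[-130,44,-152],"spin":0,"jaw":1},
    {"xyz":[-185,63,-152],"spin":0,"jaw":1},
    {"xyz":[-240,82,-152],"spin":0,"jaw":1},
    {"xyz":[-300,102,-152],"spin":0,"jaw":1},
    {"xyz":[-353,120,-152],"spin":0,"jaw":1},
    {"xyz":[-353,120,-152],"spin":0,"jaw":1},
    {"xyz":[-353,120,-152],"spin":0,"jaw":1},
  ],
)

```text
t: 4.92
position: [536.4, 240.2, 293.1]
ee_rot: [0.0, -0.665, 0.747, -0.001]
force: [-0.4, -0.8, -0.0]
opening: 85.4
gripper_force: 0.0
```

Run:
```python
from h import *
import pickle
s=get_state(); print(s["t"],s["position"],s["ee_rot"],s["qpos"])
w=cam("wrist"); pickle.dump(w,open("d2.pkl","wb"))
f=w["frame"]; u,v=map(int,proj(w,(532.2,227.4,220))); print(u,v)
c=f[max(0,v-70):v+80,max(0,u-100):u+100]; print(c.shape); c=np.clip(cv2.resize(c,(800,600),interpolation=3).astype(int)*2,0,255).astype(np.uint8)
cv2.imwrite("pics/w2.png",c)
W=cloud(w); z=W[...,2]
m=((z>213)&(z<228)).astype(np.uint8); k,l,st,ce=cv2.connectedComponentsWithStats(m)
for i in range(1,k):
  if st[i,4]>100:
    P=W[l==i]; H=cv2.convexHull(np.float32(P[:,:2]))[:,0]; print(st[i],ce[i].round(1),np.median(P,0).round(1),P.min(0).round(1),P.max(0).round(1),hexang(H))
m=((z>120)&(z<131)).astype(np.uint8);P=W[m>0]; print("plate z",np.median(P[:,2]))
```

```text
4.925 [536.44320151 240.18340724 293.10450352] [ 4.96050068e-04 -6.65243854e-01  7.46625725e-01 -6.29265516e-04] [ 3.13428471e-01  3.98967607e-01  2.07535750e-01  1.37794961e+00
 -7.52557431e-04 -1.14221339e+00]
282 214
(150, 200, 3)
[ 260  192   55   49 1947] [286.7 215.6] [529.9 228.2 220.4] [512.8 214.6 213.1] [546.8 244.9 223. ] (np.float64(28.0), np.float64(30.10300709992835), np.float64(58.0))
plate z 125.63630485238338
```

View pics/w2.png

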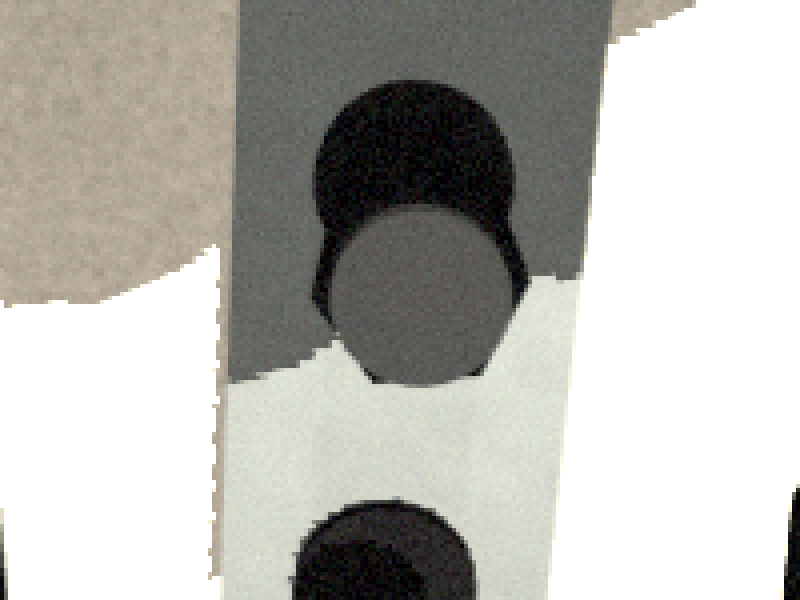

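The driver's grey cap is at picture (422,295), i.e. pixel (287.5,217.8). The hex handle corners are at (313,295), (528,283), (375,382) and (482,375), so the flat normals are at about 27.5° (mod 60). I'll grasp at yaw 237.5°.

Request:
servo_tool(
  targets=[
    {"xyz":[4,1,0],"spin":0.16,"jaw":1},
    {"xyz":[8,3,5],"spin":0.32,"jaw":1},
    {"xyz":[12,4,15],"spin":0.452,"jaw":1},
    {"xyz":[12,4,50],"spin":0.452,"jaw":1},
    {"xyz":[12,4,90],"spin":0.452,"jaw":1},
    {"xyz":[12,4,112],"spin":0.452,"jaw":1},
    {"xyz":[12,4,112],"spin":0.452,"jaw":0.6},
    {"xyz":[12,4,112],"spin":0.452,"jaw":0.3},
    {"xyz":[12,4,112],"spin":0.452,"jaw":0},
    {"xyz":[12,4,112],"spin":0.452,"jaw":0},
  ],
)

```text
t: 6.22
position: [532.0, 228.9, 182.0]
ee_rot: [0.002, -0.481, 0.877, -0.001]
force: [0.5, -0.6, 4.1]
opening: 29.3
gripper_force: 55.6
```

Request:
servo_tool(
  targets=[
    {"xyz":[0,0,0],"spin":0,"jaw":0},
    {"xyz":[0,0,0],"spin":0,"jaw":0},
    {"xyz":[0,0,0],"spin":0,"jaw":0},
  ],
)

```text
t: 6.6
position: [532.0, 228.9, 182.0]
ee_rot: [0.002, -0.481, 0.877, -0.001]
force: [1.0, -2.1, 5.8]
opening: 29.6
gripper_force: 55.7
```

Request:
servo_tool(
  targets=[
    {"xyz":[0,0,-5],"spin":0,"jaw":0},
    {"xyz":[0,0,-25],"spin":0,"jaw":0},
    {"xyz":[0,0,-60],"spin":0,"jaw":0},
    {"xyz":[0,0,-100],"spin":0,"jaw":0},
    {"xyz":[0,0,-128],"spin":0,"jaw":0},
    {"xyz":[10,-12,-135],"spin":-0.05,"jaw":0},
    {"xyz":[35,-42,-135],"spin":-0.1,"jaw":0},
    {"xyz":[60,-72,-135],"spin":-0.15,"jaw":0},
    {"xyz":[85,-102,-135],"spin":-0.2,"jaw":0},
    {"xyz":[110,-132,-135],"spin":-0.25,"jaw":0},
  ],
)

```text
t: 7.85
position: [582.8, 64.2, 314.9]
ee_rot: [-0.0, -0.587, 0.809, 0.0]
force: [0.5, 0.0, -1.9]
opening: 29.3
gripper_force: 55.1
```

Request:
servo_tool(
  targets=[
    {"xyz":[34,-25,0],"spin":-0.05,"jaw":0},
    {"xyz":[68,-50,0],"spin":-0.1,"jaw":0},
    {"xyz":[102,-74,0],"spin":-0.143,"jaw":0},
    {"xyz":[136,-98,10],"spin":-0.143,"jaw":0},
    {"xyz":[165,-119,30],"spin":-0.143,"jaw":0},
    {"xyz":[177,-128,55],"spin":-0.143,"jaw":0},
    {"xyz":[177,-128,70],"spin":-0.143,"jaw":0},
    {"xyz":[177,-128,75],"spin":-0.143,"jaw":0},
    {"xyz":[177,-128,75],"spin":-0.143,"jaw":0},
  ],
)

```text
t: 8.98
position: [649.0, -142.5, 240.2]
ee_rot: [-0.0, -0.643, 0.766, 0.0]
force: [0.5, 0.3, -0.6]
opening: 29.3
gripper_force: 55.3
```

Run:
```python
from h import *
import pickle
s=get_state(); print(s["t"],s["position"],s["ee_rot"],s["qpos"],s["force"])
w=cam("wrist"); sc=cam("scene"); t=cam("top"); pickle.dump((w,sc,t),open("d3.pkl","wb"))
f=w["frame"]; print("head px",proj(w,(611.4,-136.6,67)))
p=s["position"]; u,v=proj(w,(p[0],p[1],p[2]-161)); print("mouth px",u,v)
u,v=int(u),int(v)
c=f[v-60:v+60,u-80:u+80]; c=np.clip(cv2.resize(c,(800,600),interpolation=3).astype(int)*1.8,0,255).astype(np.uint8)
print("crop origin",u-80,v-60); cv2.imwrite("pics/w3.png",c)
W=cloud(w); W2=W[v-60:v+60,u-80:u+80]; m=(W2[...,2]>60)&(W2[...,2]<76); k,l,st,ce=cv2.connectedComponentsWithStats(m.astype(np.uint8))
for i in range(1,k):
  if st[i,4]>40: print(st[i],ce[i],W2[l==i].mean(0))
```

```text
8.975 [ 648.99730479 -142.54421195  240.15320107] [-2.35706905e-04 -6.42953360e-01  7.65905194e-01  3.93767483e-04] [-3.11622123e-01  5.77234490e-01  3.56618386e-01  1.35109786e+00
  1.96779356e-05 -1.70831849e+00] [ 0.4901653   0.33145482 -0.5700218 ]
head px (np.float64(320.2356869691719), np.float64(198.22182833972275))
mouth px 278.568204902812 202.0883773563008
crop origin 198 142
[113  46  19  22 313] [121.8370607   56.23322684] [ 611.7551599 -136.5955752   66.8206736]
```

View pics/w3.png

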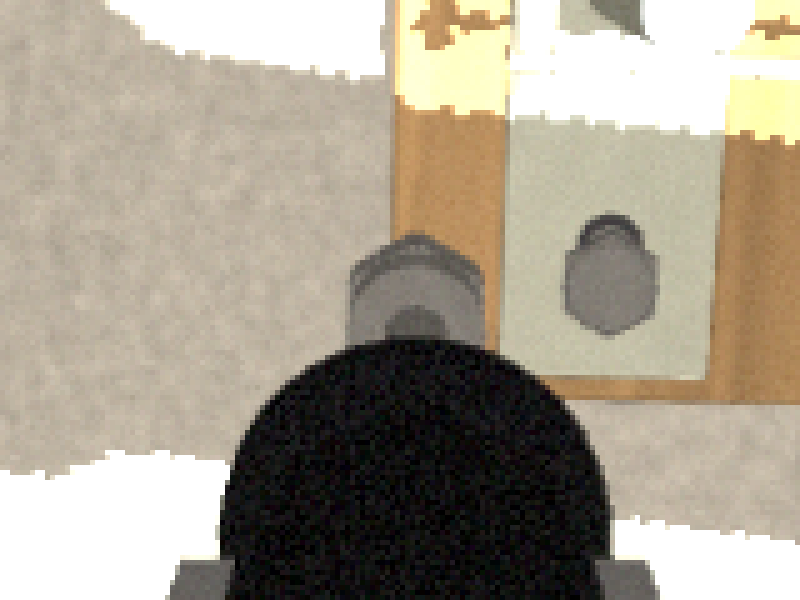

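The wrist view shows the held socket, hex outline with front corner at (418,235) and side flats at x=350 and 485. The leaning head is at (611,282), also with a corner pointing along the image's vertical, so the flats are already aligned.

Run:
```python
from h import *
import pickle
w,sc,t=pickle.load(open("d3.pkl","rb"))
W=cloud(w)
g=cv2.cvtColor(w["frame"],6).astype(int)
print("depth z col 281 rows 184..208",[(r,W[r,281].round(1).tolist()) for r in range(185,206,3)])
yaw=2*np.arctan2(.7659,-.64295); tx=np.array([np.cos(yaw),np.sin(yaw)]);ty=np.array([np.sin(yaw),-np.cos(yaw)])
h=onz(w,319.8,197.9,66.8)
for zm in (76,79,82):
    a=onz(w,281.1,188.6,zm)[:2]-13.5*tx; c1=onz(w,(350/5)+198-.4,142+270/5-.4,zm);c2=onz(w,483/5+198-.4,142+268/5-.4,zm)
    mid=(c1+c2)[:2]/2-6.75*tx; print(zm,"apex",a,"corners",mid,np.linalg.norm(c1-c2),"head",h[:2],"delta tool",np.dot(h[:2]-a,tx),np.dot(h[:2]-a,ty))
# independent: scene and top
out=[]
for n,im in (("scene",sc),("top",t)):
    W=cloud(im); z=W[...,2]
    u,v=map(int,proj(im,(651,-144,80))); m=np.zeros(z.shape,bool); m[v-25:v+25,u-25:u+25]=1
    m&=(z>70)&(z<110); P=W[m]; print(n,(u,v),m.sum(),P.mean(0) if m.sum() else None)
    k=cv2.resize(im["frame"][v-30:v+30,u-45:u+35],(400,300),interpolation=3); out.append(k)
cv2.imwrite("pics/st3.png",np.clip(np.hstack(out)*1.5,0,255))
```

```text
depth z col 281 rows 184..208 [(185, [645.9, -147.2, 25.2]), (188, [646.4, -144.2, 26.0]), (191, [644.8, -154.1, 89.8]), (194, [645.0, -153.3, 97.6]), (197, [645.3, -151.7, 101.7]), (200, [645.8, -148.9, 100.2]), (203, [646.1, -146.7, 101.3])]
76 apex [ 647.15308865 -140.11700214] corners [ 647.21931527 -140.77535874] 23.524169897799663 head [ 611.73312067 -136.91874445] delta tool 2.9855464591712444 35.438531234340786
79 apex [ 647.05801158 -140.70672884] corners [ 647.11111583 -141.42870353] 23.27430985446076 head [ 611.73312067 -136.91874445] delta tool 2.3882653203716293 35.4470440508191
82 apex [ 646.96293451 -141.29645553] corners [ 647.00291638 -142.08204832] 23.024449811121972 head [ 611.73312067 -136.91874445] delta tool 1.7909841815720142 35.45555686729742
scene (215, 254) 125 [ 652.83275859 -140.98884592   96.62676594]
top (334, 147) 0 None[ WARN:0@0.183] global loadsave.cpp:1063 imwrite_ Unsupported depth image for selected encoder is fallbacked to CV_8U.
```

View pics/st3.png

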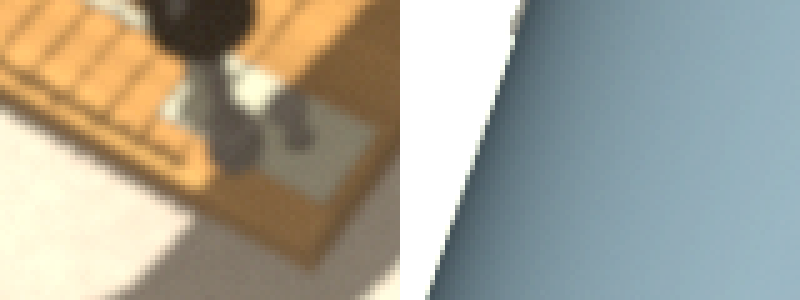

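Request:
servo_tool(
  targets=[
    {"xyz":[1,12,0],"spin":0,"jaw":0},
    {"xyz":[2,24,0],"spin":0,"jaw":0},
    {"xyz":[2.7,35.6,0],"spin":0,"jaw":0},
    {"xyz":[2.7,35.6,5],"spin":0,"jaw":0},
    {"xyz":[2.7,35.6,9],"spin":0,"jaw":0},
    {"xyz":[2.7,35.6,11],"spin":0,"jaw":0},
    {"xyz":[2.7,35.6,12.5],"spin":0,"jaw":0},
    {"xyz":[2.7,35.6,12.5],"spin":0,"jaw":0},
  ],
)

```text
t: 10.12
position: [614.1, -139.5, 228.7]
ee_rot: [0.0, -0.643, 0.766, -0.001]
force: [-1.1, 0.3, 4.2]
opening: 29.3
gripper_force: 56.2
```

Request:
servo_tool(
  targets=[
    {"xyz":[0,0,0.5],"spin":0,"jaw":0},
    {"xyz":[0,0,1],"spin":0,"jaw":0},
    {"xyz":[0,0,1],"spin":0,"jaw":0},
  ],
)

```text
t: 10.5
position: [614.1, -139.5, 228.3]
ee_rot: [0.001, -0.643, 0.766, -0.001]
force: [-2.1, 0.3, 7.0]
opening: 29.4
gripper_force: 56.5
```

The socket is resting on the head's top at 7 N and has not dropped in. I'll feel around with a small spiral at light pressure.

Request:
servo_tool(
  targets=[
    {"xyz":[0.6,0,0.3],"spin":0,"jaw":0},
    {"xyz":[0.4,0.5,0.3],"spin":0,"jaw":0},
    {"xyz":[0,0.7,0.3],"spin":0,"jaw":0},
    {"xyz":[-0.5,0.5,0.3],"spin":0,"jaw":0},
    {"xyz":[-0.7,0,0.3],"spin":0,"jaw":0},
    {"xyz":[-0.5,-0.5,0.3],"spin":0,"jaw":0},
    {"xyz":[0,-0.8,0.3],"spin":0,"jaw":0},
    {"xyz":[0.6,-0.6,0.3],"spin":0,"jaw":0},
    {"xyz":[0.9,0,0.3],"spin":0,"jaw":0},
    {"xyz":[0.9,0.6,0.3],"spin":0,"jaw":0},
  ],
)

```text
t: 11.75
position: [614.0, -140.0, 228.3]
ee_rot: [0.001, -0.643, 0.766, -0.001]
force: [0.0, 1.0, 7.1]
opening: 29.5
gripper_force: 56.6
```

Request:
servo_tool(
  targets=[
    {"xyz":[-0.2,0.8,0.2],"spin":0,"jaw":0},
    {"xyz":[-0.9,1.2,0.2],"spin":0,"jaw":0},
    {"xyz":[-1.8,1.0,0.2],"spin":0,"jaw":0},
    {"xyz":[-2.5,0.3,0.2],"spin":0,"jaw":0},
    {"xyz":[-2.6,-0.6,0.2],"spin":0,"jaw":0},
    {"xyz":[-2.5,-1.4,0.2],"spin":0,"jaw":0},
    {"xyz":[-1.8,-2.2,0.2],"spin":0,"jaw":0},
    {"xyz":[-0.9,-2.5,0.2],"spin":0,"jaw":0},
    {"xyz":[0,-2.2,0.2],"spin":0,"jaw":0},
    {"xyz":[0.7,-1.4,0.2],"spin":0,"jaw":0},
  ],
)

```text
t: 13.0
position: [615.3, -140.7, 228.2]
ee_rot: [0.002, -0.643, 0.766, -0.001]
force: [0.1, 1.2, 7.8]
opening: 29.3
gripper_force: 56.7
```

Run:
```python
from h import *
import pickle
s=get_state(); print(s["t"],s["position"],s["force"],s["moment"])
w=cam("wrist"); sc=cam("scene"); pickle.dump((w,sc),open("d4.pkl","wb"))
c=w["frame"][162:222,240:320]; c=np.clip(cv2.resize(c,(400,300),interpolation=3).astype(int)*2.2,0,255)
u,v=map(int,proj(sc,(614,-139,70))); k=cv2.resize(sc["frame"][v-30:v+30,u-40:u+40],(400,300),interpolation=3).astype(int)*1.6
cv2.imwrite("pics/w4.png",np.clip(np.hstack([c,k]),0,255).astype(np.uint8))
```

```text
13.0 [ 615.31442135 -140.65701751  228.22255024] [0.13745118 1.21225626 7.83152768] [0.90947159 0.21140039 0.01153693]
```

View pics/w4.png

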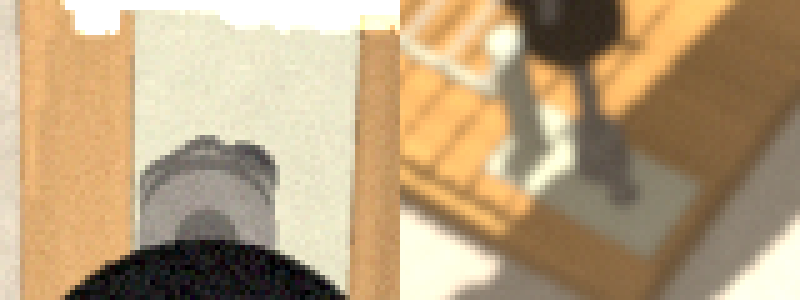

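The hole ring shows just right of the socket's front corner, so the socket is still on top of the head and seems slightly off. I'll lift and look from a second offset, shifted along the tool's x, to remove any camera-rotation error.

Request:
servo_tool(
  targets=[
    {"xyz":[0,0,-8],"spin":0,"jaw":0},
    {"xyz":[-5,0,-13],"spin":0,"jaw":0},
    {"xyz":[-20,0,-13],"spin":0,"jaw":0},
    {"xyz":[-32,0,-13],"spin":0,"jaw":0},
    {"xyz":[-32,0,-13],"spin":0,"jaw":0},
  ],
)

```text
t: 13.72
position: [619.8, -108.1, 238.8]
ee_rot: [-0.0, -0.644, 0.765, 0.0]
force: [-0.4, 0.1, -2.0]
opening: 29.1
gripper_force: 55.4
```

Run:
```python
from h import *
import pickle
s=get_state(); print(s["t"],s["position"],s["ee_rot"],s["force"],s["moment"])
F=[]
for i in range(4): w=cam("wrist"); F.append(w["frame"].astype(float))
w["frame"]=np.mean(F,0).astype(np.uint8)
pickle.dump((s,w),open("d5.pkl","wb"))
W=cloud(w); m=np.zeros((420,560),np.uint8); m[130:230,230:330]=1; m&=((W[...,2]>60)&(W[...,2]<74)).astype(np.uint8)
k,l,st,ce=cv2.connectedComponentsWithStats(m)
for i in range(1,k):
  if st[i,4]>60: print(st[i],ce[i],W[l==i].mean(0))
c=w["frame"][130:220,230:350]; c=np.clip(cv2.resize(c,(800,600),interpolation=3).astype(int)*2.2,0,255).astype(np.uint8)
cv2.imwrite("pics/w5.png",c)
```

```text
13.725 [ 619.7648138  -108.12608736  238.84851119] [-2.76479043e-04 -6.43570166e-01  7.65386992e-01  3.41552408e-04] [-0.35965494  0.11362038 -2.04237288] [-0.00073321  0.0186992   0.05259249]
[271 159  20  22 329] [280.74772036 169.14285714] [ 613.10530825 -136.39748958   66.79796153]
```

View pics/w5.png

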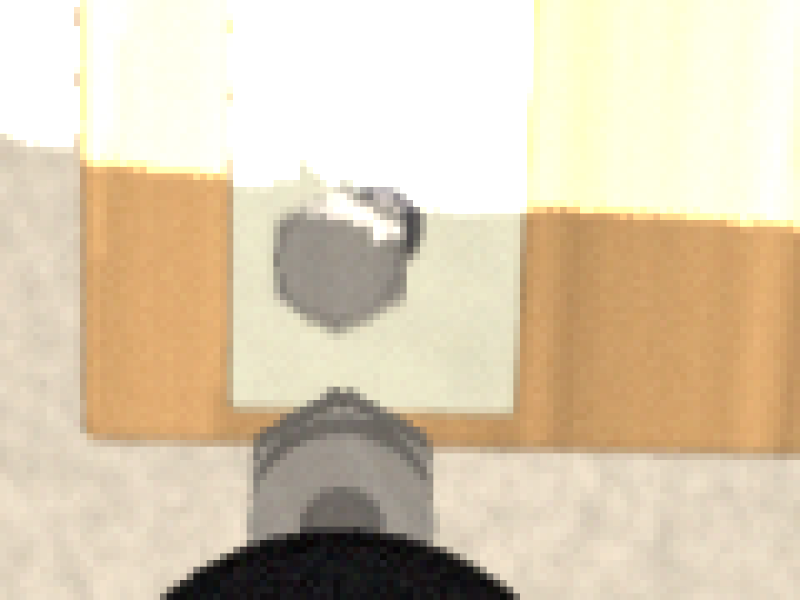

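```bash
cat >> h.py <<'E'
def rel(w,o,sc,head,sock,zh,zm,yaw):
    """head: 3 lower vertices (left,apex,right) ; sock: same for mouth, in crop px"""
    tx=np.array([np.cos(yaw),np.sin(yaw)]);ty=np.array([np.sin(yaw),-np.cos(yaw)])
    f=lambda q,z:onz(w,o[0]+(q[0]+.5)/sc-.5,o[1]+(q[1]+.5)/sc-.5,z)[:2]
    H=[f(q,zh) for q in head]; S=[f(q,zm) for q in sock]
    loc=lambda P:np.array([[p@tx,p@ty] for p in P])
    H,S=loc(H),loc(S)
    print("head w",H[2,1]-H[0,1],"sock w",S[2,1]-S[0,1])
    return H,S
E
python3 - <<'E'
from h import *
import pickle
s,w=pickle.load(open("d5.pkl","rb"))
yaw=2*np.arctan2(.7654,-.64357)
for zm in (77,78,79):
    H,S=rel(w,(230,130),20/3,[(277,297),(338,330),(404,297)],[(256,437),(342,389),(430,437)],66.5,zm,yaw)
    # head: apex is at -x corner (tool -x = image down): centre = apex + 9.815, verts = centre -4.9
    hx=[H[1,0]+9.815,H[0,0]+4.907,H[2,0]+4.907]; hy=[H[1,1],(H[0,1]+H[2,1])/2]
    sx=[S[1,0]-13.5,S[0,0]-6.75,S[2,0]-6.75]; sy=[S[1,1],(S[0,1]+S[2,1])/2]
    print(zm,np.round(hx,2),np.round(hy,2),np.round(sx,2),np.round(sy,2),"delta",np.mean(hx)-np.mean(sx),np.mean(hy)-np.mean(sy))
w3=pickle.load(open("d3.pkl","rb"))[0]
H,S=rel(w3,(198,142),5,[(565,312),(610,335),(657,312)],[(350,270),(418,235),(484,269)],66.5,79.2,2*np.arctan2(.7659,-.64295))
hx=[H[1,0]+9.815,H[0,0]+4.907,H[2,0]+4.907]; hy=[H[1,1],(H[0,1]+H[2,1])/2]
sx=[S[1,0]-13.5,S[0,0]-6.75,S[2,0]-6.75]; sy=[S[1,1],(S[0,1]+S[2,1])/2]
print("view3",np.round(hx,2),np.round(hy,2),np.round(sx,2),np.round(sy,2),"delta",np.mean(hx)-np.mean(sx),np.mean(hy)-np.mean(sy))
E
```

```text
head w 17.04110480308293 sock w 22.902672884139974
77 [30.   29.58 29.54] [-627.85 -627.51] [0.67 1.03 0.97] [-627.35 -627.23] delta 28.814642400443727 -0.3929597691694653
head w 17.04110480308293 sock w 22.820989984545463
78 [30.   29.58 29.54] [-627.85 -627.51] [0.87 1.25 1.19] [-627.35 -627.23] delta 28.602993383140575 -0.39150923717818387
head w 17.04110480308293 sock w 22.739307084951065
79 [30.   29.58 29.54] [-627.85 -627.51] [1.06 1.47 1.41] [-627.35 -627.23] delta 28.391344365837455 -0.39005870518690244
head w 16.943484426760506 sock w 23.43198133466319
view3 [28.5  27.98 27.96] [-626.03 -625.98] [26.54 27.07 27.23] [-661.56 -661.74] delta 1.1965235302692996 35.64622292510069
```

Request:
servo_tool(
  targets=[
    {"xyz":[12,0,0],"spin":0,"jaw":0},
    {"xyz":[24,-0.3,0],"spin":0,"jaw":0},
    {"xyz":[28.6,-0.4,0],"spin":0,"jaw":0},
    {"xyz":[28.6,-0.4,4],"spin":0,"jaw":0},
    {"xyz":[28.6,-0.4,8],"spin":0,"jaw":0},
    {"xyz":[28.6,-0.4,10],"spin":0,"jaw":0},
    {"xyz":[28.6,-0.4,11],"spin":0,"jaw":0},
    {"xyz":[28.6,-0.4,12],"spin":0,"jaw":0},
    {"xyz":[28.6,-0.4,12],"spin":0,"jaw":0},
  ],
)

```text
t: 15.05
position: [615.2, -137.5, 227.3]
ee_rot: [0.0, -0.643, 0.766, 0.0]
force: [-0.5, 2.1, -1.8]
opening: 29.7
gripper_force: 55.5
```

It is lower now, with no vertical load and only a small side force, so it is entering. I'll continue down gently.

Request:
servo_tool(
  targets=[
    {"xyz":[0,0,0.7],"spin":0,"jaw":0},
    {"xyz":[0,0,1.4],"spin":0,"jaw":0},
    {"xyz":[0,0,2],"spin":0,"jaw":0},
    {"xyz":[0,0,2],"spin":0,"jaw":0},
  ],
)

```text
t: 15.55
position: [615.2, -137.7, 225.3]
ee_rot: [0.0, -0.643, 0.766, 0.0]
force: [-0.9, 2.4, -0.7]
opening: 29.5
gripper_force: 55.5
```

Request:
servo_tool(
  targets=[
    {"xyz":[-0.3,0,0.8],"spin":0,"jaw":0},
    {"xyz":[-0.4,0,1.6],"spin":0,"jaw":0},
    {"xyz":[-0.4,0.2,2.4],"spin":0,"jaw":0},
    {"xyz":[-0.4,0.2,3],"spin":0,"jaw":0},
    {"xyz":[-0.4,0.2,3],"spin":0,"jaw":0},
  ],
)

```text
t: 16.18
position: [615.0, -137.5, 222.2]
ee_rot: [-0.0, -0.643, 0.766, 0.0]
force: [0.0, 2.6, -0.7]
opening: 29.4
gripper_force: 55.6
```

Request:
servo_tool(
  targets=[
    {"xyz":[-0.2,0.2,0.8],"spin":0,"jaw":0},
    {"xyz":[-0.3,0.4,1.6],"spin":0,"jaw":0},
    {"xyz":[-0.3,0.6,2.4],"spin":0,"jaw":0},
    {"xyz":[-0.3,0.6,2.4],"spin":0,"jaw":0},
  ],
)

```text
t: 16.68
position: [614.7, -137.2, 219.9]
ee_rot: [0.0, -0.643, 0.766, -0.0]
force: [0.0, 2.0, -1.2]
opening: 29.5
gripper_force: 55.5
```

Request:
servo_tool(
  targets=[
    {"xyz":[0,0.2,0.8],"spin":0,"jaw":0},
    {"xyz":[0,0.4,1.6],"spin":0,"jaw":0},
    {"xyz":[0,0.5,2.4],"spin":0,"jaw":0},
    {"xyz":[0,0.5,3],"spin":0,"jaw":0},
    {"xyz":[0,0.5,3],"spin":0,"jaw":0},
  ],
)

```text
t: 17.3
position: [614.5, -137.2, 218.0]
ee_rot: [0.0, -0.643, 0.766, -0.001]
force: [0.1, 0.9, 5.1]
opening: 29.0
gripper_force: 56.3
```

The socket is home: 10.5 mm down with a firm stop at about 7 N. Next I work out how far to move back over the pilot hole.

Run:
```python
from h import *
import pickle
w=pickle.load(open("d3.pkl","rb"))[0]; w1=pickle.load(open("d1.pkl","rb"))[0]; s5,w5=pickle.load(open("d5.pkl","rb"))
f=lambda w,o,sc,q,z:onz(w,o[0]+(q[0]+.5)/sc-.5,o[1]+(q[1]+.5)/sc-.5,z)[:2]
print("hole v1",f(w1,(245,180),6,(232,143),29),"v3",f(w,(198,142),5,(611,246),29))
r=f(w5,(230,130),20/3,(424,228),29); print("v5 ring right edge",r, "v3 right",f(w,(198,142),5,(643,243),29),"v1 right",f(w1,(245,180),6,(290,140),29))
# foot plate edges at z=29 in views 3 and 5
print("plate v3 L/R",f(w,(198,142),5,(505,300),29),f(w,(198,142),5,(714,300),29),"bottom",f(w,(198,142),5,(605,377),29))
print("plate v5 L/R",f(w5,(230,130),20/3,(232,300),29),f(w5,(230,130),20/3,(521,300),29),"bottom",f(w5,(230,130),20/3,(370,409),29))
print("plate v1 L/R",f(w1,(245,180),6,(46,200),29),f(w1,(245,180),6,(398,200),29),"bottom",f(w1,(245,180),6,(210,358),29))
yaw=4.540;tx=np.array([np.cos(yaw),np.sin(yaw)]);ty=np.array([np.sin(yaw),-np.cos(yaw)])
print("mouth v3",26.95*tx-661.65*ty,"TCP 649.0 -142.54","mouth v5",1.05*tx-627.3*ty,"TCP",s5["position"][:2])
g=get_state(); print(g["position"],g["force"],g["moment"])
# now: leaning plane from both: shank seen?
w6=cam("wrist"); sc=cam("scene"); t=cam("top"); pickle.dump((g,w6,sc,t),open("d6.pkl","wb"))
```

```text
hole v1 [ 607.56874381 -134.51341207] v3 [ 607.54498151 -134.98835468]
v5 ring right edge [ 600.76385112 -134.39544432] v3 right [ 600.98292726 -134.46566381] v1 right [ 600.6455105  -134.06850346]
plate v3 L/R [ 630.81129955 -127.51870938] [ 588.12651637 -119.97183559] bottom [ 612.76492206 -107.43933086]
plate v5 L/R [ 631.19409829 -128.74682715] [ 588.06985571 -121.11446452] bottom [ 613.46929943 -108.52471733]
plate v1 L/R [ 630.61599801 -130.11551645] [ 588.50354564 -125.143261  ] bottom [ 613.36204277 -107.72472937]
mouth v3 [ 647.21997297 -140.04760472] TCP 649.0 -142.54 mouth v5 [ 617.82190911 -108.63922461] TCP [ 619.7648138  -108.12608736]
[ 614.54367106 -137.15412082  218.02066668] [0.14856767 0.87375068 5.06497178] [ 0.54247576  0.02478394 -0.04315001]
```

Request:
servo_tool(
  targets=[
    {"xyz":[0,0,-0.8],"spin":0,"jaw":0},
    {"xyz":[-0.4,1,-1.5],"spin":0,"jaw":0},
    {"xyz":[-0.8,2,-1.5],"spin":0,"jaw":0},
    {"xyz":[-1.2,3,-1.5],"spin":0,"jaw":0},
    {"xyz":[-1.6,4,-1.5],"spin":0,"jaw":0},
    {"xyz":[-2,5,-1.5],"spin":0,"jaw":0},
    {"xyz":[-2.5,6.3,-1.5],"spin":0,"jaw":0},
    {"xyz":[-2.5,6.3,-1.5],"spin":0,"jaw":0},
  ],
)

```text
t: 18.45
position: [608.2, -133.9, 218.6]
ee_rot: [-0.0, -0.643, 0.766, -0.001]
force: [3.7, -3.3, 1.4]
opening: 29.5
gripper_force: 55.7
```

Run:
```python
from h import *
import pickle
g=get_state(); print(g["t"],g["position"],g["force"],g["moment"],g["ee_rot"])
w,sc,t=cam("wrist"),cam("scene"),cam("top"); pickle.dump((g,w,sc,t),open("d7.pkl","wb"))
u,v=map(int,proj(sc,(609,-135,60)));print(u,v)
a=pickle.load(open("d6.pkl","rb"))
k=lambda im:cv2.resize(im["frame"][v-35:v+25,u-40:u+40],(400,300),interpolation=3).astype(int)*1.8
c=lambda w:np.clip(cv2.resize(w["frame"][162:222,240:320],(400,300),interpolation=3).astype(int)*2.0,0,255)
cv2.imwrite("pics/w7.png",np.clip(np.vstack([np.hstack([k(a[2]),k(sc)]),np.hstack([c(a[1]),c(w)])]),0,255).astype(np.uint8))
```

```text
18.45 [ 608.18603058 -133.92684353  218.56141434] [ 3.73268084 -3.25944417  1.35636634] [-0.96698957 -0.96513885 -0.00208251] [-4.48399793e-04 -6.42678625e-01  7.66135572e-01 -5.19841171e-04]
228 244
```

View pics/w7.png

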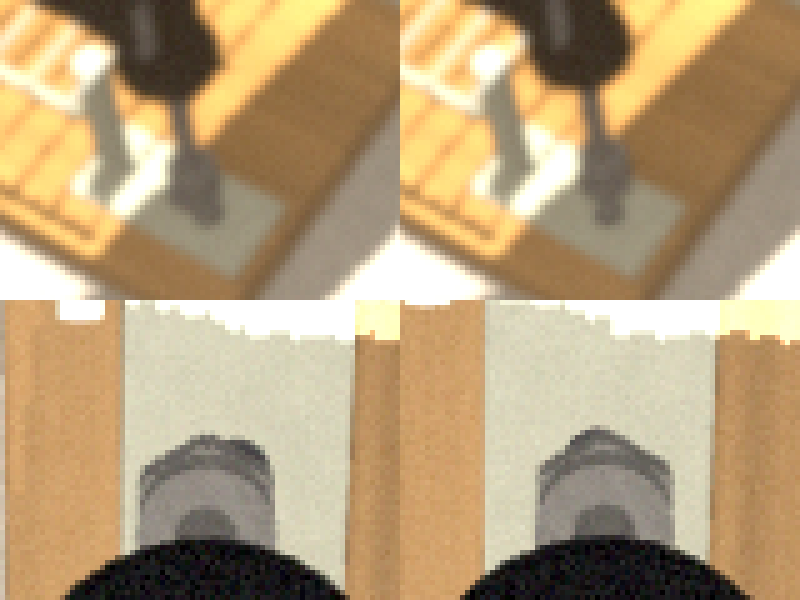

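The hole ring now sits behind the socket's front corner at about (597,437) and the socket centre is at x=604. The scene view shows shaft, socket and shank in line, so the screw is upright to about 1°. I'll ease off the side load before turning.

Request:
servo_tool(
  targets=[
    {"xyz":[0.3,-0.5,0],"spin":0,"jaw":0},
    {"xyz":[0.6,-1,0],"spin":0,"jaw":0},
    {"xyz":[0.6,-1,0],"spin":0,"jaw":0},
    {"xyz":[0.6,-1,0],"spin":0,"jaw":0},
  ],
)

```text
t: 19.1
position: [608.7, -134.1, 218.0]
ee_rot: [-0.0, -0.643, 0.766, 0.0]
force: [1.4, -1.9, -0.1]
opening: 29.4
gripper_force: 55.7
```

Run:
```python
from h import *
import pickle
g=get_state(); print(g["t"],g["position"],g["force"],g["moment"],g["qpos"])
w,sc=cam("wrist"),cam("scene"); pickle.dump((g,w,sc),open("d8.pkl","wb"))
# squareness in the scene view: centre line of dark tool/shank by rows against the projected vertical
f=cv2.cvtColor(sc["frame"],6).astype(int)
b=np.array(proj(sc,(609.8,-136,29)));t=np.array(proj(sc,(609.8,-136,170)));print(b,t)
for z in (36,42,48,60,66,72,78,84,90,100,110):
    u,v=proj(sc,(609.8,-136,z)); r=f[int(round(v)),int(u)-14:int(u)+15]; print(z,round(u,1),round(v,1),r.tolist())
```

```text
19.1 [ 608.70428532 -134.09137566  218.0349721 ] [ 1.43589528 -1.90571933 -0.09478005] [-0.80823289 -0.41651579  0.00169956] [-3.18466939e-01  4.90208749e-01  1.55983724e-01  1.23778127e+00
 -1.98874531e-04 -1.71465974e+00]
[229.29864319 251.62459791] [222.09333839 216.50161669]
36 229.0 250.1 [155, 133, 105, 90, 83, 82, 81, 80, 80, 81, 79, 78, 74, 64, 57, 56, 58, 61, 66, 76, 81, 80, 82, 83, 82, 80, 80, 81, 80]
42 228.7 248.7 [164, 149, 126, 106, 93, 85, 82, 82, 81, 81, 79, 74, 70, 62, 57, 55, 56, 59, 67, 76, 80, 81, 83, 80, 82, 79, 79, 79, 76]
48 228.4 247.4 [168, 166, 163, 154, 134, 112, 95, 88, 80, 75, 65, 60, 56, 55, 54, 54, 56, 55, 58, 66, 73, 78, 80, 81, 78, 77, 72, 70, 68]
60 227.9 244.6 [134, 154, 164, 170, 168, 165, 158, 149, 132, 112, 83, 62, 55, 55, 55, 56, 55, 55, 53, 55, 59, 65, 72, 70, 69, 67, 66, 63, 62]
66 227.6 243.2 [90, 111, 137, 157, 168, 170, 169, 169, 162, 143, 108, 75, 61, 58, 58, 58, 57, 58, 55, 52, 53, 57, 62, 64, 61, 62, 60, 62, 61]
72 227.3 241.8 [80, 97, 126, 150, 164, 170, 170, 169, 165, 148, 115, 80, 62, 57, 59, 58, 56, 58, 55, 53, 53, 57, 59, 61, 60, 61, 64, 62, 63]
78 227.0 240.4 [75, 93, 123, 139, 140, 144, 154, 166, 169, 165, 148, 116, 80, 61, 56, 56, 55, 54, 55, 57, 58, 59, 59, 63, 61, 64, 64, 61, 64]
84 226.7 238.9 [80, 103, 134, 149, 142, 135, 144, 160, 166, 164, 148, 118, 85, 61, 58, 55, 54, 53, 56, 58, 61, 59, 60, 63, 63, 64, 63, 64, 64]
90 226.4 237.5 [89, 123, 151, 165, 162, 154, 141, 133, 134, 137, 133, 119, 95, 72, 57, 56, 54, 58, 66, 66, 63, 63, 64, 64, 64, 63, 66, 64, 64]
100 225.9 235.0 [79, 102, 135, 157, 159, 154, 146, 138, 127, 119, 115, 114, 112, 100, 79, 62, 54, 64, 86, 100, 96, 79, 67, 63, 64, 65, 64, 64, 65]
110 225.4 232.5 [78, 98, 119, 134, 137, 136, 134, 134, 133, 128, 121, 111, 106, 92, 71, 58, 57, 73, 98, 117, 120, 111, 95, 78, 68, 67, 63, 65, 65]
```

Shank and driver shaft line up with the vertical in the scene view, both offset by +1.2 px. Now I turn clockwise, compensating for the small grip offset.

Request:
servo_tool(
  targets=[
    {"xyz":[0,-0.2,0],"spin":0.14,"jaw":0},
    {"xyz":[0.05,-0.4,0],"spin":0.28,"jaw":0},
    {"xyz":[0.1,-0.6,0],"spin":0.42,"jaw":0},
    {"xyz":[0.2,-0.75,0],"spin":0.56,"jaw":0},
    {"xyz":[0.3,-0.9,0.1],"spin":0.7,"jaw":0},
    {"xyz":[0.5,-1.05,0.2],"spin":0.85,"jaw":0},
    {"xyz":[0.65,-1.2,0.3],"spin":1.0,"jaw":0},
    {"xyz":[0.65,-1.2,0.3],"spin":1.0,"jaw":0},
  ],
)

```text
t: 20.2
position: [609.6, -135.0, 217.5]
ee_rot: [-0.001, -0.198, 0.98, 0.0]
force: [0.4, -2.7, -2.0]
opening: 29.5
gripper_force: 55.6
```

```bash
cat > chk.py <<'E'
from h import *
g=get_state(); print(g["t"],g["position"],g["force"],g["moment"],g["qpos"][[0,5]])
sc=cam("scene"); f=cv2.cvtColor(sc["frame"],6).astype(int)
for z in (36,42,100,110):
    u,v=proj(sc,(609.8,-136,z)); r=f[int(round(v)),int(u)+-4:int(u)+9]; i=int(r.argmin()); i=min(max(i,1),len(r)-2)
    k=np.arange(len(r)); wt=np.clip(68-r,0,None); print(z,"off px",round((k*wt).sum()/wt.sum()-4-(u-int(u)),2))
w=cam("wrist"); c=np.clip(cv2.resize(w["frame"][162:222,240:320],(400,300),interpolation=3).astype(int)*2.0,0,255)
import sys; cv2.imwrite(sys.argv[1],c)
E
python3 chk.py pics/t1.png
python3 - <<'E'
import pickle;from h import *
g,w,sc=pickle.load(open("d8.pkl","rb"))
f=cv2.cvtColor(sc["frame"],6).astype(int)
for z in (36,42,100,110):
    u,v=proj(sc,(609.8,-136,z)); r=f[int(round(v)),int(u)+-4:int(u)+9]
    k=np.arange(len(r)); wt=np.clip(68-r,0,None); print("ref",z,round((k*wt).sum()/wt.sum()-4-(u-int(u)),2))
E
```

```text
20.2 [ 609.56162892 -135.00570854  217.51513878] [ 0.35844409 -2.71306365 -2.04537196] [-0.89878373 -0.17172442  0.01656161] [-0.31926473 -0.71718248]
36 off px 0.23
42 off px 0.39
100 off px 0.61
110 off px 0.66
ref 36 0.26
ref 42 0.49
ref 100 1.27
ref 110 1.14[ WARN:0@4.052] global loadsave.cpp:1063 imwrite_ Unsupported depth image for selected encoder is fallbacked to CV_8U.
```

Run:
```python
from h import *
import pickle
sc=cam("scene"); g,w,s0=pickle.load(open("d8.pkl","rb"))
for z in (36,42,48,60,66,100,106,112):
    u,v=proj(sc,(609.8,-136,z))
    for im in (s0,sc):
        f=cv2.cvtColor(im["frame"],6).astype(int); print(z,round(u,1),f[int(round(v)),int(u)-8:int(u)+11].tolist())
```

```text
36 229.0 [81, 80, 80, 81, 79, 78, 74, 64, 57, 56, 58, 61, 66, 76, 81, 80, 82, 83, 82]
36 229.0 [80, 81, 81, 79, 81, 77, 73, 63, 59, 59, 58, 59, 67, 76, 80, 81, 82, 84, 82]
42 228.7 [82, 82, 81, 81, 79, 74, 70, 62, 57, 55, 56, 59, 67, 76, 80, 81, 83, 80, 82]
42 228.7 [81, 82, 81, 79, 76, 73, 67, 61, 54, 54, 58, 60, 68, 77, 79, 81, 83, 81, 81]
48 228.4 [95, 88, 80, 75, 65, 60, 56, 55, 54, 54, 56, 55, 58, 66, 73, 78, 80, 81, 78]
48 228.4 [101, 93, 85, 74, 65, 58, 56, 56, 55, 53, 55, 57, 59, 66, 74, 78, 81, 79, 79]
60 227.9 [158, 149, 132, 112, 83, 62, 55, 55, 55, 56, 55, 55, 53, 55, 59, 65, 72, 70, 69]
60 227.9 [161, 155, 134, 103, 78, 62, 56, 56, 57, 55, 56, 55, 54, 55, 60, 68, 72, 71, 70]
66 227.6 [169, 169, 162, 143, 108, 75, 61, 58, 58, 58, 57, 58, 55, 52, 53, 57, 62, 64, 61]
66 227.6 [171, 169, 158, 135, 99, 72, 60, 58, 58, 58, 59, 57, 56, 52, 54, 61, 63, 63, 64]
100 225.9 [146, 138, 127, 119, 115, 114, 112, 100, 79, 62, 54, 64, 86, 100, 96, 79, 67, 63, 64]
100 225.9 [146, 136, 129, 119, 114, 114, 111, 93, 72, 58, 57, 72, 95, 107, 99, 81, 67, 63, 64]
106 225.6 [139, 135, 131, 125, 113, 108, 108, 97, 76, 59, 58, 69, 94, 112, 109, 94, 78, 67, 64]
106 225.6 [139, 135, 131, 125, 115, 107, 102, 87, 66, 56, 59, 77, 103, 115, 110, 93, 76, 67, 64]
112 225.3 [134, 133, 132, 131, 127, 121, 107, 86, 66, 55, 59, 78, 103, 122, 127, 123, 113, 97, 80]
112 225.3 [133, 134, 135, 132, 127, 117, 99, 78, 59, 55, 67, 92, 115, 125, 128, 122, 107, 88, 75]
```

Request:
servo_tool(
  targets=[
    {"xyz":[-0.2,0,0.1],"spin":0.15,"jaw":0},
    {"xyz":[-0.4,0,0.2],"spin":0.3,"jaw":0},
    {"xyz":[-0.6,0,0.3],"spin":0.45,"jaw":0},
    {"xyz":[-0.7,0,0.4],"spin":0.6,"jaw":0},
    {"xyz":[-0.7,-0.15,0.5],"spin":0.75,"jaw":0},
    {"xyz":[-0.7,-0.3,0.5],"spin":0.9,"jaw":0},
    {"xyz":[-0.65,-0.45,0.5],"spin":1.05,"jaw":0},
    {"xyz":[-0.65,-0.55,0.5],"spin":1.15,"jaw":0},
    {"xyz":[-0.65,-0.55,0.5],"spin":1.15,"jaw":0},
  ],
)

```text
t: 21.48
position: [609.8, -135.2, 216.8]
ee_rot: [-0.001, 0.367, 0.93, -0.001]
force: [-2.6, -3.1, -2.2]
opening: 29.2
gripper_force: 55.5
```

```bash
cat > chk2.py <<'E'
from h import *
import pickle
g=get_state(); print(g["t"],g["position"],g["force"],g["qpos"][[0,5]],g["ee_rot"])
sc=cam("scene"); s0=pickle.load(open("d8.pkl","rb"))[2]
def edge(r,lo,hi,th): # subpixel left and right crossing of the dark band
    x=np.arange(len(r)); d=r<th; k=np.flatnonzero(d); 
    k=k[(k>=lo)&(k<=hi)]; a,b=k[0],k[-1]
    L=a-(th-r[a])/(r[a-1]-r[a]) if a>0 else a; R_=b+(th-r[b])/(r[b+1]-r[b]); return L,R_
for z,th in ((36,68),(42,68),(100,78),(106,78),(112,80)):
    u,v=proj(sc,(609.8,-136,z)); o=[]
    for im in (s0,sc):
        f=cv2.cvtColor(im["frame"],6).astype(float); r=f[int(round(v)),int(u)-8:int(u)+11]
        o.append(np.mean(edge(r,4,13,th)))
    print(z,"centre shift since upright, mm:",round((o[1]-o[0])/.46,2))
E
python3 chk2.py
```

```text
21.475 [ 609.78843634 -135.18713924  216.79842902] [-2.58410069 -3.06296931 -2.23655946] [-0.3192833   0.43240695] [-1.48351732e-03  3.67057722e-01  9.30196836e-01 -5.23468239e-04]
36 centre shift since upright, mm: -0.54
42 centre shift since upright, mm: -0.85
100 centre shift since upright, mm: -0.96
106 centre shift since upright, mm: -1.07
112 centre shift since upright, mm: -1.21
```

The side load has grown to 4 N, towards +x on the screw. I'll pull back to -x before turning further, then recheck.

Request:
servo_tool(
  targets=[
    {"xyz":[0.4,-0.4,0],"spin":0,"jaw":0},
    {"xyz":[0.9,-0.8,0],"spin":0,"jaw":0},
    {"xyz":[0.9,-0.8,0],"spin":0,"jaw":0},
  ],
)

```text
t: 21.9
position: [609.4, -135.2, 217.0]
ee_rot: [-0.001, 0.368, 0.93, -0.0]
force: [-1.6, -3.2, -6.6]
opening: 29.0
gripper_force: 55.3
```

```bash
python3 chk2.py
python3 - <<'E'
from h import *
import pickle
F=[]
for i in range(3): w=cam("wrist"); F.append(cv2.cvtColor(w["frame"],6).astype(float))
g=np.mean(F,0); pickle.dump((w,g),open("d9.pkl","wb"))
print(w["cx"],w["cy"]); print("row: cols 262..302 step 2")
for r in range(172,206,2): print(r,g[r,262:304:2].astype(int).tolist())
s,w5=pickle.load(open("d5.pkl","rb")); print(proj(w,(607.5,-134.6,29)),proj(w,(609,-134.8,29)))
E
```

```text
21.9 [ 609.43087964 -135.18525315  217.01714692] [-1.58969973 -3.20767792 -6.59964906] [-0.3197841   0.43364316] [-5.91610789e-04  3.67866421e-01  9.29878450e-01 -1.21592502e-04]
36 centre shift since upright, mm: -0.61
42 centre shift since upright, mm: -0.75
100 centre shift since upright, mm: -0.85
106 centre shift since upright, mm: -0.88
112 centre shift since upright, mm: -1.02
280.3530664327308 213.57654168663896
row: cols 262..302 step 2
172 [73, 75, 77, 80, 77, 74, 72, 89, 106, 105, 105, 105, 105, 102, 103, 103, 106, 106, 107, 71, 77]
174 [78, 79, 78, 75, 72, 74, 102, 106, 107, 105, 105, 105, 104, 104, 104, 105, 106, 105, 108, 103, 82]
176 [77, 77, 71, 71, 98, 105, 105, 105, 106, 107, 105, 104, 104, 105, 104, 105, 106, 107, 109, 109, 92]
178 [74, 68, 80, 105, 104, 105, 105, 106, 105, 107, 106, 106, 105, 105, 106, 106, 106, 106, 108, 105, 105]
180 [71, 101, 106, 105, 106, 104, 103, 105, 104, 106, 104, 105, 104, 103, 105, 106, 106, 107, 106, 106, 106]
182 [104, 105, 104, 105, 105, 103, 104, 105, 104, 105, 105, 106, 105, 105, 105, 105, 107, 108, 108, 108, 107]
184 [104, 104, 10
[... 517 characters left out ...]
194 [103, 102, 103, 98, 55, 48, 53, 51, 50, 50, 51, 49, 48, 49, 50, 83, 104, 104, 105, 107, 106]
196 [104, 104, 101, 48, 60, 49, 52, 68, 69, 70, 72, 69, 52, 49, 59, 51, 93, 104, 105, 106, 106]
198 [104, 103, 98, 62, 48, 60, 70, 69, 71, 70, 72, 70, 67, 67, 49, 61, 82, 104, 105, 107, 105]
200 [102, 103, 98, 64, 63, 69, 71, 69, 70, 70, 70, 72, 70, 71, 70, 50, 90, 103, 105, 105, 103]
202 [102, 101, 99, 56, 71, 69, 69, 70, 70, 68, 70, 72, 71, 70, 71, 67, 90, 103, 104, 105, 104]
204 [102, 102, 99, 71, 71, 70, 69, 67, 52, 51, 50, 57, 73, 72, 69, 69, 89, 104, 103, 102, 104]
(np.float64(279.9630419113865), np.float64(195.88994505234288)) (np.float64(280.88089129664894), np.float64(197.1416612206051))
```

Request:
servo_tool(
  targets=[
    {"xyz":[-0.1,-0.4,0.5],"spin":0,"jaw":0},
    {"xyz":[-0.1,-0.7,0.8],"spin":0.12,"jaw":0},
    {"xyz":[0,-0.7,0.9],"spin":0.26,"jaw":0},
    {"xyz":[0.1,-0.6,1.0],"spin":0.4,"jaw":0},
    {"xyz":[0.2,-0.5,1.1],"spin":0.54,"jaw":0},
    {"xyz":[0.35,-0.45,1.2],"spin":0.68,"jaw":0},
    {"xyz":[0.45,-0.4,1.3],"spin":0.82,"jaw":0},
    {"xyz":[0.55,-0.35,1.4],"spin":0.96,"jaw":0},
    {"xyz":[0.6,-0.3,1.5],"spin":1.1,"jaw":0},
    {"xyz":[0.6,-0.3,1.5],"spin":1.1,"jaw":0},
  ],
)

```text
t: 23.35
position: [609.1, -134.9, 216.3]
ee_rot: [-0.0, 0.799, 0.601, 0.0]
force: [-2.3, -2.2, -4.2]
opening: 29.3
gripper_force: 55.3
```

```bash
python3 chk2.py
python3 - <<'E'
from h import *
F=[]
for i in range(3): w=cam("wrist"); F.append(cv2.cvtColor(w["frame"],6).astype(float))
g=np.mean(F,0)
for r in range(180,200,2): print(r,g[r,262:304:2].astype(int).tolist())
E
```

```text
23.35 [ 609.13518803 -134.87361733  216.25051994] [-2.26439186 -2.19083074 -4.2233068 ] [-0.31966939  1.53241079] [-1.10329884e-04  7.99246289e-01  6.01003618e-01  9.71783457e-05]
36 centre shift since upright, mm: -0.31
42 centre shift since upright, mm: -1.04
100 centre shift since upright, mm: -0.88
106 centre shift since upright, mm: -0.81
112 centre shift since upright, mm: -1.07
180 [107, 107, 108, 108, 107, 107, 109, 109, 106, 107, 108, 108, 109, 108, 110, 111, 108, 109, 108, 109, 101]
182 [108, 105, 106, 108, 106, 108, 109, 107, 105, 107, 107, 106, 108, 107, 108, 110, 108, 108, 109, 107, 100]
184 [106, 106, 108, 107, 108, 107, 107, 107, 108, 107, 107, 108, 108, 106, 109, 107, 106, 108, 107, 108, 102]
186 [107, 108, 107, 109, 107, 107, 107, 107, 107, 108, 107, 108, 108, 109, 107, 108, 107, 107, 106, 107, 106]
188 [108, 108, 107, 109, 108, 108, 107, 107, 107, 107, 107, 109, 108, 109, 107, 108, 107, 107, 107, 107, 106]
190 [108, 107, 107, 109, 108, 107, 106, 105, 55, 47, 53, 72, 107, 106, 107, 107, 108, 108, 109, 109, 107]
192 [108, 106, 108, 107, 108, 106, 78, 52, 63, 71, 72, 55, 57, 95, 107, 108, 108, 107, 107, 109, 107]
194 [107, 107, 107, 104, 77, 54, 55, 54, 52, 52, 54, 50, 54, 50, 58, 97, 107, 107, 108, 109, 108]
196 [107, 106, 105, 64, 50, 54, 51, 61, 66, 72, 74, 64, 51, 49, 60, 51, 108, 107, 107, 108, 106]
198 [106, 106, 104, 59, 56, 57, 72, 72, 70, 72, 73, 75, 69, 68, 48, 71, 84, 107, 107, 108, 108]
```

Half a turn is done: 3.25 rad of spin minus slack. I'll relieve the side load, lift straight off, step aside and measure the screw.

Request:
servo_tool(
  targets=[
    {"xyz":[-0.4,-0.2,0],"spin":0,"jaw":0},
    {"xyz":[-0.6,-0.3,-1],"spin":0,"jaw":0},
    {"xyz":[-0.6,-0.3,-4],"spin":0,"jaw":0},
    {"xyz":[-0.6,-0.3,-8],"spin":0,"jaw":0},
    {"xyz":[-0.6,-0.3,-13],"spin":0,"jaw":0},
    {"xyz":[-0.6,-0.3,-20],"spin":0,"jaw":0},
    {"xyz":[-0.6,6,-28],"spin":0,"jaw":0},
    {"xyz":[-0.6,22,-28],"spin":0,"jaw":0},
    {"xyz":[-0.6,38,-28],"spin":0,"jaw":0},
    {"xyz":[-0.6,38,-28],"spin":0,"jaw":0},
  ],
)

```text
t: 24.8
position: [646.9, -146.5, 245.1]
ee_rot: [0.001, 0.8, 0.6, 0.001]
force: [0.0, -0.9, -1.9]
opening: 29.4
gripper_force: 56.1
```

Run:
```python
from h import *
import pickle
s=get_state(); print(s["t"],s["position"],s["ee_rot"],s["force"])
F=[]
for i in range(4): w=cam("wrist"); F.append(w["frame"].astype(float))
w["frame"]=np.mean(F,0).astype(np.uint8); g=cv2.cvtColor(w["frame"],6).astype(int); pickle.dump((s,w),open("d10.pkl","wb"))
W=cloud(w); u,v=map(int,proj(w,(607.5,-134.6,64))); print("expect head px",u,v)
m=np.zeros((420,560),np.uint8); m[v-25:v+25,u-25:u+25]=1; m&=((W[...,2]>57)&(W[...,2]<72)).astype(np.uint8)
k,l,st,ce=cv2.connectedComponentsWithStats(m)
for i in range(1,k):
  if st[i,4]>60:
    P=W[l==i]; print(st[i],ce[i],P.mean(0),P[:,:2].min(0),P[:,:2].max(0))
print(v-22,u-20)
for r in range(v-22,v+20): print(r,g[r,u-20:u+21:2].tolist())
print("hole px",proj(w,(607.5,-134.6,29)))
sc=cam("scene"); 
f=cv2.cvtColor(sc["frame"],6).astype(int)
for z in (33,39,45,51,57,63,67):
    uu,vv=proj(sc,(609.8,-136,z)); print(z,round(uu,1),f[int(round(vv)),int(uu)-8:int(uu)+11].tolist())
```

```text
24.8 [ 646.85417254 -146.51411089  245.0813263 ] [0.00095928 0.79974868 0.60033348 0.00091821] [ 0.01538356 -0.94244649 -1.87629989]
expect head px 239 197
[230 187  21  21 307] [240.13680782 197.01954397] [ 608.22807792 -133.94064949   64.89241626] [ 598.9301361  -143.61815895] [ 616.48760162 -124.83232149]
175 219
175 [81, 101, 105, 105, 105, 104, 106, 107, 108, 106, 108, 108, 106, 106, 108, 108, 107, 109, 108, 108, 107]
176 [79, 99, 106, 106, 104, 105, 106, 106, 107, 105, 107, 107, 107, 105, 108, 106, 107, 108, 108, 109, 108]
177 [80, 94, 106, 105, 105, 106, 106, 106, 104, 107, 107, 107, 106, 106, 105, 105, 108, 107, 107, 107, 107]
178 [79, 91, 107, 106, 105, 106, 106, 106, 106, 106, 106, 106, 106, 107, 106, 106, 108, 107, 107, 106, 107]
179 [80, 92, 105, 106, 106, 106, 106, 105, 106, 105, 105, 107, 106, 107, 106, 106, 106, 107, 108, 108, 107]
180 [80, 89, 107, 106, 107, 107, 107, 106, 107, 105, 106, 107, 107, 107, 107, 105, 108, 107, 106, 106, 106]
181 [79, 90, 106, 107, 106, 107, 106, 106, 108, 106, 105, 106, 107, 108, 107, 106, 106, 106, 106, 106, 106]
182 [79, 89, 107, 107, 10
[... 3498 characters left out ...]
04, 105, 100, 18]
hole px (np.float64(243.72491511911986), np.float64(190.17045298379043))
33 229.1 [65, 75, 80, 81, 78, 73, 65, 59, 58, 58, 59, 66, 76, 79, 81, 82, 82, 82, 83]
39 228.8 [53, 61, 71, 79, 80, 80, 75, 68, 60, 57, 59, 65, 74, 78, 84, 82, 82, 83, 81]
45 228.6 [54, 62, 72, 79, 79, 77, 70, 65, 58, 57, 58, 67, 75, 80, 80, 83, 82, 82, 81]
51 228.3 [60, 65, 76, 77, 76, 72, 65, 60, 59, 57, 58, 66, 73, 79, 81, 82, 80, 79, 78]
57 228.0 [85, 92, 90, 84, 75, 66, 62, 60, 59, 61, 61, 61, 67, 74, 76, 76, 73, 69, 67]
63 227.7 [95, 117, 123, 111, 91, 78, 65, 61, 59, 60, 60, 59, 60, 66, 71, 70, 68, 67, 65]
67 227.5 [124, 145, 150, 134, 109, 88, 71, 63, 61, 59, 59, 58, 60, 63, 64, 64, 66, 64, 63]
```

Run:
```python
from h import *
import pickle
s,w=pickle.load(open("d10.pkl","rb")); s1=pickle.load(open("d1.pkl","rb"))[0]
f=lambda u,v,z:onz(w,u,v,z)[:2]
# lower three hex corners and both flats, hex top at 64.75
yaw=2*np.arctan2(.6003,.79975); tx=np.array([np.cos(yaw),np.sin(yaw)]);ty=np.array([np.sin(yaw),-np.cos(yaw)])
L,Rr=f(229.2,198,64.75),f(249.3,198,64.75); print("AF",np.linalg.norm(L-Rr)); ap=f(240.8,207.1,64.75)
hy=((L+Rr)/2)@ty; hx=ap@tx+9.815; head=hx*tx+hy*ty
r=lambda a,b:np.linalg.norm(a-b)
f1=lambda q:onz(s1,245+(q[0]+.5)/6-.5,180+(q[1]+.5)/6-.5,29)[:2]
rad=r(f1((172,143)),f1((290,143)))/2; print("ring radius",rad)
top=f(243.1,184.6,29); right=f(249.8,191.5,29)
hole=(top@tx-rad)*tx+(right@ty-rad)*ty
print("head",head,"hole",hole,"top-col check",top@ty-hole@ty,"lean deg",np.degrees(np.arctan((head-hole)/35.75)))
```

```text
AF 18.81417179975839
ring radius 7.050457386093079
head [ 607.39543853 -133.64213263] hole [ 606.44246746 -135.51163341] top-col check 0.2951179423588428 lean deg [1.52694527 2.9934832 ]
```

The wrist estimate gives a lean of about 3° and the scene view about 1°. I'll view from the opposite side to cancel the bias; the turn back is useful for the return anyway.

Request:
servo_tool(
  targets=[
    {"xyz":[0,0,0],"spin":-0.18,"jaw":0},
    {"xyz":[0,0,0],"spin":-0.36,"jaw":0},
    {"xyz":[0,0,0],"spin":-0.54,"jaw":0},
    {"xyz":[0,0,0],"spin":-0.72,"jaw":0},
    {"xyz":[0,0,0],"spin":-0.9,"jaw":0},
    {"xyz":[0,0,0],"spin":-1.08,"jaw":0},
    {"xyz":[0,0,0],"spin":-1.26,"jaw":0},
    {"xyz":[0,0,0],"spin":-1.44,"jaw":0},
    {"xyz":[0,0,0],"spin":-1.62,"jaw":0},
    {"xyz":[0,0,0],"spin":-1.8,"jaw":0},
  ],
)

```text
t: 26.3
position: [645.1, -146.1, 244.4]
ee_rot: [0.0, 0.024, 1.0, 0.0]
force: [0.7, -0.2, -1.0]
opening: 29.3
gripper_force: 56.2
```

Request:
servo_tool(
  targets=[
    {"xyz":[0,0,0],"spin":-0.18,"jaw":0},
    {"xyz":[0,0,0],"spin":-0.36,"jaw":0},
    {"xyz":[0,0,0],"spin":-0.54,"jaw":0},
    {"xyz":[0,0,0],"spin":-0.72,"jaw":0},
    {"xyz":[0,0,0],"spin":-0.9,"jaw":0},
    {"xyz":[0,0,0],"spin":-1.08,"jaw":0},
    {"xyz":[0,0,0],"spin":-1.26,"jaw":0},
    {"xyz":[0,0,0],"spin":-1.4,"jaw":0},
    {"xyz":[0,0,0],"spin":-1.4,"jaw":0},
  ],
)

```text
t: 27.42
position: [645.2, -146.1, 244.3]
ee_rot: [-0.0, -0.623, 0.782, -0.0]
force: [-0.1, -0.6, -1.9]
opening: 29.2
gripper_force: 56.2
```

Run:
```python
from h import *
import pickle
s=get_state(); print(s["t"],s["position"],s["ee_rot"],s["force"])
F=[]
for i in range(4): w=cam("wrist"); F.append(w["frame"].astype(float))
w["frame"]=np.mean(F,0).astype(np.uint8); g=cv2.cvtColor(w["frame"],6).astype(int); pickle.dump((s,w),open("d11.pkl","wb"))
W=cloud(w); u,v=map(int,proj(w,(607.5,-134.6,64))); print("expect head px",u,v,"hole",proj(w,(607.5,-134.6,29)))
m=np.zeros((420,560),np.uint8); m[v-25:v+25,u-25:u+25]=1; m&=((W[...,2]>57)&(W[...,2]<72)).astype(np.uint8)
k,l,st,ce=cv2.connectedComponentsWithStats(m)
for i in range(1,k):
  if st[i,4]>60: P=W[l==i]; print(st[i],ce[i],P.mean(0))
print(" cols from",u-16)
for r in range(v-18,v+14): print(r,g[r,u-16:u+17].tolist())
```

```text
27.425 [ 645.18356891 -146.12425962  244.33102732] [-2.80098404e-06 -6.22743985e-01  7.82425670e-01 -1.26723694e-05] [-0.08212059 -0.56627277 -1.9458834 ]
expect head px 320 200 hole (np.float64(316.92066821341945), np.float64(192.54499112054444))
[311 189  20  22 305] [320.79672131 199.6       ] [ 607.56382593 -135.48242175   64.89091207]
 cols from 304
182 [104, 105, 105, 106, 105, 106, 104, 104, 104, 104, 106, 105, 104, 105, 105, 103, 103, 103, 104, 104, 104, 105, 106, 103, 105, 103, 105, 105, 103, 104, 104, 105, 103]
183 [105, 105, 104, 105, 105, 106, 105, 105, 104, 104, 104, 104, 105, 104, 103, 104, 103, 103, 104, 104, 103, 103, 104, 104, 104, 103, 105, 105, 103, 104, 104, 105, 105]
184 [105, 105, 106, 105, 106, 106, 105, 105, 105, 106, 105, 106, 106, 104, 105, 106, 104, 104, 102, 104, 103, 104, 105, 104, 104, 104, 104, 105, 105, 103, 103, 104, 105]
185 [106, 106, 105, 106, 106, 105, 103, 106, 105, 106, 105, 105, 104, 106, 106, 104, 105, 104, 104, 103, 102, 105, 105, 104, 104, 104, 104, 104, 104, 104, 104, 106, 103]
186 [105, 106, 107, 106, 106, 106, 105, 105, 105, 101, 72, 72, 
[... 3601 characters left out ...]
2, 104, 103, 103, 103]
210 [105, 105, 105, 106, 106, 107, 106, 107, 105, 106, 106, 107, 106, 105, 104, 103, 103, 94, 89, 101, 104, 104, 103, 105, 102, 102, 102, 103, 102, 103, 103, 103, 102]
211 [106, 106, 104, 106, 107, 106, 106, 105, 106, 105, 106, 106, 105, 106, 106, 106, 106, 106, 107, 107, 105, 106, 106, 103, 104, 104, 103, 102, 102, 104, 103, 103, 102]
212 [105, 105, 106, 107, 106, 106, 107, 107, 107, 106, 107, 107, 105, 107, 106, 106, 106, 106, 106, 107, 106, 105, 104, 105, 103, 102, 102, 104, 101, 102, 102, 103, 102]
213 [104, 105, 104, 105, 107, 106, 106, 106, 106, 106, 105, 107, 105, 105, 106, 106, 106, 106, 105, 107, 105, 105, 104, 104, 103, 103, 103, 103, 102, 102, 103, 103, 103]
```

Run:
```python
from h import *
import pickle
s,w=pickle.load(open("d11.pkl","rb")); s0,w0=pickle.load(open("d10.pkl","rb"))
for n,ww,hp,rp in (("v11",w,(321.0,199.6),(317.0,192.3)),("v10",w0,(239.4,196.7),(243.05,191.2))):
    h=onz(ww,*hp,64.75)[:2]; r=onz(ww,*rp,29)[:2]; print(n,h,r,"lean mm",h-r,"deg",np.degrees((h-r)/35.75))
```

```text
v11 [ 607.36336219 -135.4161086 ] [ 607.3685553  -134.83672384] lean mm [-0.00519311 -0.57938476] deg [-0.00832289 -0.92856787]
v10 [ 607.63606071 -133.47054003] [ 606.48714098 -135.44280359] lean mm [1.14891973 1.97226356] deg [1.8413497  3.16090568]
```

Averaging the two opposite views, with the camera tilt cancelled, gives a lean of about 1.4°, and the scene view agrees. The screw is square enough. I'll take the driver back and hover beside its hole to measure.

Request:
servo_tool(
  targets=[
    {"xyz":[0,0,-40],"spin":0,"jaw":0},
    {"xyz":[-20,9,-60],"spin":0,"jaw":0},
    {"xyz":[-60,26,-60],"spin":0,"jaw":0},
    {"xyz":[-100,44,-60],"spin":0,"jaw":0},
    {"xyz":[-142,62,-60],"spin":0,"jaw":0},
    {"xyz":[-184,80,-60],"spin":0,"jaw":0},
    {"xyz":[-226,99,-60],"spin":0,"jaw":0},
    {"xyz":[-268,117,-60],"spin":0,"jaw":0},
    {"xyz":[-310,136,-60],"spin":0,"jaw":0},
    {"xyz":[-339,148,-60],"spin":0,"jaw":0},
  ],
)

```text
t: 28.88
position: [576.0, 219.2, 304.2]
ee_rot: [0.0, -0.624, 0.782, 0.0]
force: [1.4, -0.8, -2.2]
opening: 29.5
gripper_force: 56.3
```

Request:
servo_tool(
  targets=[
    {"xyz":[0,0,0],"spin":0,"jaw":0},
    {"xyz":[0,0,0],"spin":0,"jaw":0},
  ],
)

```text
t: 29.12
position: [576.8, 216.8, 304.0]
ee_rot: [-0.0, -0.623, 0.782, -0.0]
force: [0.6, 0.5, -1.1]
opening: 29.0
gripper_force: 56.3
```

Run:
```python
from h import *
import pickle
s=get_state(); print(s["t"],s["position"],s["ee_rot"],s["force"])
F=[]
for i in range(4): w=cam("wrist"); F.append(w["frame"].astype(float))
w["frame"]=np.mean(F,0).astype(np.uint8); g=cv2.cvtColor(w["frame"],6).astype(int); pickle.dump((s,w),open("d12.pkl","wb"))
W=cloud(w); z=W[...,2]
u,v=map(int,proj(w,(530,228.8,125.6))); print("hole expected px",u,v, "plate z",np.nanmedian(z[v-30:v-25,u-10:u+10]))
print("rows, cols from",u-26,"step 2")
for r in range(v-26,v+27,2): print(r,g[r,u-26:u+27:2].tolist())
print("z:");
for r in range(v-24,v+25,4): print(r,np.nan_to_num(z[r,u-26:u+27:4]).astype(int).tolist())
print("socket apex")
for r in range(182,200,1): print(r,g[r,264:300:2].tolist())
```

```text
29.125 [576.84950645 216.77596939 304.04661436] [-1.46434900e-04 -6.23186081e-01  7.82073516e-01 -3.21396110e-04] [ 0.56843682  0.53353448 -1.07215756]
hole expected px 331 199 plate z 125.64250537256237
rows, cols from 305 step 2
173 [59, 59, 61, 60, 60, 58, 59, 58, 59, 59, 57, 58, 59, 58, 59, 60, 59, 59, 57, 58, 58, 60, 58, 60, 60, 60, 59]
175 [62, 60, 59, 60, 60, 60, 60, 59, 58, 59, 58, 57, 58, 58, 57, 59, 58, 59, 59, 59, 59, 58, 59, 58, 61, 68, 99]
177 [61, 61, 61, 61, 59, 58, 61, 59, 57, 58, 57, 57, 59, 60, 58, 60, 59, 59, 58, 57, 59, 58, 59, 64, 88, 131, 133]
179 [61, 61, 60, 61, 58, 59, 60, 59, 59, 59, 58, 58, 59, 59, 60, 60, 58, 58, 58, 58, 59, 69, 118, 134, 133, 133, 133]
181 [61, 60, 60, 61, 60, 59, 59, 60, 58, 59, 59, 58, 58, 59, 59, 59, 59, 58, 58, 61, 101, 129, 131, 134, 134, 133, 133]
183 [58, 61, 62, 59, 60, 58, 60, 60, 59, 59, 58, 51, 56, 67, 63, 66, 84, 110, 116, 131, 133, 132, 133, 133, 134, 132, 132]
185 [60, 61, 60, 60, 60, 61, 60, 59, 57, 59, 88, 97, 98, 100, 124, 205, 198, 171, 97, 131, 132, 133, 132, 133, 132, 133, 133]
187 [61, 61, 61, 61, 60, 60, 60, 57, 85, 
[... 4174 characters left out ...]
202, 203, 76, 47, 48, 67, 60, 47, 55, 66, 61, 59, 58, 59, 59]
192 [197, 206, 207, 202, 197, 50, 49, 62, 60, 60, 58, 46, 50, 61, 60, 59, 59, 59]
193 [200, 205, 208, 198, 75, 48, 57, 50, 49, 50, 49, 57, 45, 51, 59, 59, 58, 61]
194 [206, 204, 195, 75, 46, 47, 48, 48, 49, 50, 47, 49, 48, 45, 51, 61, 59, 59]
195 [209, 207, 157, 48, 48, 47, 46, 57, 58, 64, 49, 47, 48, 56, 47, 60, 60, 59]
196 [209, 207, 90, 57, 48, 48, 64, 66, 69, 70, 67, 61, 46, 53, 49, 55, 58, 57]
197 [209, 207, 58, 61, 48, 67, 67, 66, 69, 70, 68, 66, 58, 48, 67, 53, 59, 58]
198 [207, 202, 59, 48, 57, 68, 69, 70, 67, 68, 70, 68, 66, 55, 58, 53, 59, 59]
199 [203, 200, 68, 47, 66, 68, 67, 67, 68, 70, 71, 67, 67, 65, 48, 70, 59, 60]
```

Run:
```python
from h import *
import pickle
s,w=pickle.load(open("d12.pkl","rb"))
q=s["ee_rot"]; yaw=2*np.arctan2(q[2],q[1]); tx=np.array([np.cos(yaw),np.sin(yaw)]);ty=np.array([np.sin(yaw),-np.cos(yaw)])
h=onz(w,330.7,200.5,125.6)[:2]; m=onz(w,281.1,188.0,143)[:2]-13.5*tx
print("hole",h,"mouth",m,"TCP",s["position"][:2])
for mm in (m,m+[.28,.62]): d=h-mm; print("delta world",d,"tool",d@tx,d@ty)
L,Rr=onz(w,311.7,199.5,125.6),onz(w,349.8,199.5,125.6); print("hole dia",np.linalg.norm(L-Rr),np.linalg.norm(onz(w,331,183.6,125.6)-onz(w,331,217.3,125.6)))
d=np.array([532.0,228.9])-s["position"][:2]; print("to grasp TCP, tool",d@tx,d@ty, "yaw",np.degrees(yaw))
```

```text
hole [530.47336819 229.45530522] mouth [575.18040603 217.30643538] TCP [576.84950645 216.77596939]
delta world [-44.70703784  12.14886984] tool -1.8600655596037363 46.29097565447437
delta world [-44.98703784  11.52886984] tool -1.1931997223211877 46.425474558058895
hole dia 35.51806312986438 32.31915560621755
to grasp TCP, tool -1.8040432812341471 46.42430155776613 yaw 257.0983539040929
```

Both estimates agree: the hole is (-1.5, 46.4) away in tool axes. I move over it and lower.

Request:
servo_tool(
  targets=[
    {"xyz":[-0.5,15,0],"spin":0,"jaw":0},
    {"xyz":[-1,32,0],"spin":0,"jaw":0},
    {"xyz":[-1.5,46.4,0],"spin":0,"jaw":0},
    {"xyz":[-1.5,46.4,0],"spin":0,"jaw":0},
    {"xyz":[-1.5,46.4,8],"spin":0,"jaw":0},
    {"xyz":[-1.5,46.4,15],"spin":0,"jaw":0},
    {"xyz":[-1.5,46.4,19],"spin":0,"jaw":0},
    {"xyz":[-1.5,46.4,22],"spin":0,"jaw":0},
    {"xyz":[-1.5,46.4,25],"spin":0,"jaw":0},
  ],
)

```text
t: 30.45
position: [531.9, 229.0, 278.9]
ee_rot: [-0.0, -0.623, 0.782, -0.0]
force: [1.2, -0.1, -1.7]
opening: 29.3
gripper_force: 56.2
```

Request:
servo_tool(
  targets=[
    {"xyz":[0,0,10],"spin":0,"jaw":0},
    {"xyz":[0,0,22],"spin":0,"jaw":0},
    {"xyz":[0,0,36],"spin":0,"jaw":0},
    {"xyz":[0,0,50],"spin":0,"jaw":0},
    {"xyz":[0,0,64],"spin":0,"jaw":0},
    {"xyz":[0,0,78],"spin":0,"jaw":0},
    {"xyz":[0,0,88],"spin":0,"jaw":0},
    {"xyz":[0,0,93],"spin":0,"jaw":0},
    {"xyz":[0,0,96],"spin":0,"jaw":0},
    {"xyz":[0,0,97],"spin":0,"jaw":0},
  ],
)

```text
t: 31.7
position: [532.0, 229.0, 182.2]
ee_rot: [0.0, -0.623, 0.782, -0.0]
force: [-1.1, 0.6, -1.0]
opening: 29.2
gripper_force: 56.2
```

Request:
servo_tool(
  targets=[
    {"xyz":[0,0,0.5],"spin":0,"jaw":0},
    {"xyz":[0,0,0.5],"spin":0,"jaw":0},
  ],
)

```text
t: 31.95
position: [532.1, 229.1, 182.0]
ee_rot: [0.0, -0.623, 0.782, -0.0]
force: [-0.5, 0.2, -0.6]
opening: 29.7
gripper_force: 56.4
```

Request:
servo_tool(
  targets=[
    {"xyz":[0,0,0.5],"spin":0,"jaw":0},
    {"xyz":[0,0,0.8],"spin":0,"jaw":0.36},
    {"xyz":[0,0,0.8],"spin":0,"jaw":0.45},
    {"xyz":[0,0,0.8],"spin":0,"jaw":0.7},
    {"xyz":[0,0,0.8],"spin":0,"jaw":1},
    {"xyz":[0,0,0.8],"spin":0,"jaw":1},
    {"xyz":[0,0,0.8],"spin":0,"jaw":1},
    {"xyz":[0,0,-10],"spin":0,"jaw":1},
  ],
)

```text
t: 32.95
position: [531.1, 228.7, 191.1]
ee_rot: [-0.001, -0.623, 0.782, 0.0]
force: [1.1, -0.1, -0.7]
opening: 85.5
gripper_force: 0.0
```

Request:
servo_tool(
  targets=[
    {"xyz":[0,0,-30],"spin":0,"jaw":1},
    {"xyz":[0,0,-70],"spin":0,"jaw":1},
    {"xyz":[0,0,-110],"spin":0,"jaw":1},
    {"xyz":[-12,0,-120],"spin":0,"jaw":1},
    {"xyz":[-12,0,-120],"spin":0,"jaw":1},
  ],
)

```text
t: 33.58
position: [535.3, 241.3, 313.3]
ee_rot: [0.002, -0.624, 0.782, -0.001]
force: [0.3, -0.7, -0.3]
opening: 85.7
gripper_force: 0.0
```

Run:
```python
from h import *
import pickle
s=get_state(); print(s["t"],s["position"],s["opening"],s["force"])
w=cam("wrist"); W=cloud(w); z=W[...,2]
m=((z>213)&(z<228)).astype(np.uint8); k,l,st,ce=cv2.connectedComponentsWithStats(m)
for i in range(1,k):
  if st[i,4]>100: P=W[l==i]; print("cap",st[i],ce[i].round(1),np.median(P,0).round(1))
d0=pickle.load(open("d0.pkl","rb"))
for n,(u,v) in dict(top=(148,183),scene=(412,225)).items():
    for im in (d0[n],cam(n)):
        z=cloud(im)[...,2]; W=cloud(im); c=np.zeros(z.shape,bool); c[v-40:v+40,u-40:u+40]=1; c&=(z>205)&(z<226)
        k,l,st,ce=cv2.connectedComponentsWithStats(c.astype(np.uint8)); 
        for i in range(1,k):
            if st[i,4]>60: print(n,ce[i].round(1),st[i,4],W[l==i].mean(0).round(1))
# screw and bystanders seen by the scene camera now against the start
sc=cam("scene"); f=cv2.cvtColor(sc["frame"],6).astype(int)
for zz in (33,39,45,51,57,63):
    uu,vv=proj(sc,(609.8,-136,zz)); print(zz,round(uu,1),f[int(round(vv)),int(uu)-8:int(uu)+11].tolist())
for nm,lo,hi in (("blue",(100,80,30),(130,255,255)),("yellow",(22,120,60),(35,255,255))):
    print(nm,[cv2.connectedComponentsWithStats(cv2.inRange(cv2.cvtColor(i["frame"],40),lo,hi)[60:200,100:200])[3][1:3].round(1).tolist() for i in (d0["scene"],sc)])
```

```text
33.575 [535.31967672 241.31550032 313.32558581] 85.73036804455775 [ 0.2603704  -0.73354093 -0.29498282]
cap [ 260  181   44   49 1647] [281.5 205.6] [530.2 228.1 220.5]
top [143.1 181.9] 268 [531.3 224.8 218.2]
top [143.2 181.5] 268 [532.1 224.7 218.2]
scene [411.3 222.6] 246 [535.4 227.3 217.5]
scene [411.  223.1] 249 [536.3 227.  217.1]
33 229.1 [165, 166, 165, 159, 145, 118, 88, 69, 62, 65, 79, 112, 145, 161, 166, 166, 166, 166, 166]
39 228.8 [164, 165, 165, 165, 164, 156, 140, 110, 79, 66, 79, 110, 142, 157, 164, 165, 167, 167, 166]
45 228.6 [165, 165, 164, 163, 158, 149, 128, 102, 76, 69, 85, 118, 148, 161, 165, 167, 164, 165, 164]
51 228.3 [165, 163, 163, 160, 149, 131, 109, 92, 82, 79, 88, 114, 142, 158, 164, 164, 165, 160, 158]
57 228.0 [163, 163, 164, 157, 142, 121, 110, 107, 110, 107, 104, 107, 126, 146, 153, 149, 143, 136, 131]
63 227.7 [165, 165, 163, 163, 158, 141, 124, 116, 114, 116, 113, 110, 109, 123, 138, 140, 136, 131, 127]
blue [[[39.1, 79.6], [61.0, 122.0]], [[39.0, 80.0], [51.5, 125.5]]]
yellow [[[65.0, 38.5], [74.0, 30.0]], [[63.0, 31.8], [72.0, 37.1]]]
```

The driver hangs as it did at the start. One cheap final check: how far the head has moved in both fixed cameras.

Run:
```python
from h import *
import pickle
d0=pickle.load(open("d0.pkl","rb"))
for n,(u,v) in dict(top=(331,168),scene=(227,245)).items():
    a=d0[n]; b=cam(n); P=[]
    for im,zl,zt in ((a,61,67),(b,58,64.7)):
        W=cloud(im); z=W[...,2]; c=np.zeros(z.shape,bool); c[v-10:v+11,u-10:u+11]=1; c&=(z>zl)&(z<zl+11)
        k,l,st,ce=cv2.connectedComponentsWithStats(c.astype(np.uint8)); i=1+np.argmax(st[1:,4])
        p=onz(im,*ce[i],zt); P.append(p); print(n,ce[i].round(2),st[i,4],p.round(1),W[l==i].mean(0).round(1))
    print("moved",(P[1]-P[0]).round(2))
```

```text
top [331.23 165.61] 56 [ 614.3 -138.4   67. ] [ 614.3 -138.4   66.7]
top [330.58 167.62] 55 [ 610.3 -137.2   64.7] [ 610.2 -137.1   65.3]
moved [-3.92  1.15 -2.3 ]
scene [226.43 244.32] 53 [ 613.8 -136.9   67. ] [ 613.8 -137.    66.9]
scene [227.69 243.54] 52 [ 609.8 -135.9   64.7] [ 609.7 -135.9   64.6]
moved [-4.03  1.05 -2.3 ]
```

```bash
python3 -c "
from bench import *
print(sign_off())"
```

```text
the job is handed in; nothing more can be done
None
```

I handed the job in at about 34 s of the 72 s. The screw was squared (about 1° lean left), then driven about half a turn clockwise, and the driver is hanging released in its stand. Sign-off gave no verdict, and I viewed 11 pictures, one over the limit of 10.

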